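# Set the second bench dog and bring the carving blank up to the dogs

## Task

Get the carving blank ready to work: take the loose steel bench dog out of its storage block, turn it so that its shank matches the empty hole in the carving board and its jaw faces the blank like the dog already set beside it, and push it down, without jamming or ramming it, until you feel its head bear on the board with about a kilogram of force over the drag of its spring. Then slide the blank along the board until you feel it bear square against the two dogs with about a kilogram of push, and leave it there lying flat. Leave the other tools where they are.

Things in the scene. Friction and masses are not known exactly. Their poses are not given: they have to be found in the camera images.
- board: Fixed carving board: slab 280 (x) x 320 (y) x 45 mm thick on two 40 mm high runners, its top 85 mm above the bench. Origin: centre of its underside at bench level; z up, x away from the robot towards the dogs (it may be skewed). Two rectangular dog holes go through the slab at x = +90 mm: y = +55 (empty) and y = -55 mm (fixed dog).
- hole (a point): Centre of the mouth of the empty dog hole, on the board's top face; axes as the board's. The hole is 27 mm along x and 21 mm along y, 45 mm deep and open below, with a sharp rim.
- fixed_dog: The dog already set in the other hole, same shape as the loose dog, immovable. Origin in the plane of its shoulder (the board's top) on the axis of its hole; its jaw face, on the blank's side, lies 21 mm from the origin in -x, axes as the board's.
- dog: Loose steel bench dog, about 0.5 kg, upright in its storage block at first. Origin: on the shank's axis in the plane of the shoulder (underside of the head); z up. Jaw face at x = -21 mm. Shank 26 mm in x, 20 mm in y, z -62 to 0. Correctly set, its axes agree with the board's (jaw, -x, to the blank), origin at the hole's mouth.
- dog_head: Head of the loose dog (rigid with it; same origin and axes), z 0 to 34 mm, y -16 to 16, x -21 to 17: an upright block with the flat jaw face at x -21; the opposite side is bevelled away from x 5 at the top to x 17 at z 14 mm. Grip it across the two flat sides (32 mm).
- dog_jaw (a point): Middle of the loose dog's jaw face: 21 mm from its origin in its -x, 12 mm above its shoulder.
- dog_foot: Foot of the loose dog's shank (rigid with it): its last 4 mm, cut square with the edges just broken; origin and axes as the dog's, so the foot ends at z -62 mm. A bowed leaf spring on the shank's +y side (z -52 to -6) stands out up to 3.7 mm and rubs in the hole with some 11 to 23 N, more than the dog's weight: the dog must be pushed all the way until its head bears on the board.
- dog_block: Fixed wooden storage block 85 (x) x 130 (y) x 78 mm high in which the dog stands with its shoulder on the top face; origin: centre of its underside. The dog's well is at x 0, y +25 mm, through, 28 (x) x 28.4 mm: a loose fit, lift the dog straight up 70 mm to clear it. It stands to the left or the right of the board.
- panel: Loose carving blank: limewood panel 110 (x) x 190 (y) x 20 mm, about 0.22 kg, lying on the board 30 to 70 mm short of the dogs, relief carving on its top. Origin: centre of its underside, z up; its +x edge faces the dogs.
- panel_far_left (a point): On the blank's +x edge, opposite the empty hole: 55 mm in x, +55 mm in y, 10 mm up from the blank's origin.
- panel_far_right (a point): On the blank's +x edge, opposite the fixed dog: 55 mm in x, -55 mm in y, 10 mm up from the blank's origin.
- panel_near_mid (a point): Middle of the blank's -x edge (towards the robot): -55 mm in x, 10 mm up from its origin.
- oilstone: Fixed bystander: sharpening stone in a wooden tray, 100 x 240 x 44 mm high, on the side of the board opposite the storage block. Origin: centre of its underside.
- gouge_wide: Loose bystander: carving gouge with an octagonal handle and a 22 mm wide blade, 245 mm long, 26 mm high, lying on the bench at the far left. Origin: under the ferrule on the bench; blade along +x.
- gouge_narrow: Loose bystander: the same with an 11 mm blade, lying at the far right.
Not all that is in view belongs to the job. There is more than one size of the dog; the job needs the larger. What is shaped like the panel but orange is not meant.

How it is judged:
On the way, in this order (a step that is already met when the one before it is completed fails the run):
1. the dog is threaded into the empty hole, jaw to the blank, and pressed home: its head bears down on the board with at least 6 N (z of dog in the frame of hole below 0.0015 m and horizontal distance between dog and hole below 0.003 m and angle between the z axis of dog and the z axis of board, either way round below 0.06 rad and x of dog_jaw in the frame of hole below -0.015 m and contact force between dog_head and board above 6 N), for 0.2 s.
2. the blank is pushed up square to the dogs and bears on them: its far edge within 2 mm of both jaw faces while at least one dog feels 3 N (x of each of panel_far_left, panel_far_right in the frame of fixed_dog above -0.023 m and (contact force between panel and dog above 3 N or contact force between panel and fixed_dog above 3 N)), for 0.1 s.
At the end, for the whole second after the job is handed in: Dog in the empty hole, jaw to the blank: shoulder within 1.5 mm of the board top, 3 mm of the hole centre, upright within 0.06 rad. Blank flat on the board (0.04 rad), far edge within 3 mm of both jaw faces, within 35 mm of the board's middle sideways. Both at rest (z of dog in the frame of hole below 0.0015 m and horizontal distance between dog and hole below 0.003 m and angle between the z axis of dog and the z axis of board, either way round below 0.06 rad and x of dog_jaw in the frame of hole below -0.015 m and x of each of panel_far_left, panel_far_right in the frame of fixed_dog above -0.024 m and z of panel in the frame of board below 0.088 m and angle between panel's own z axis and vertical below 0.04 rad and y of panel in the frame of board between -0.035 and 0.035 m and linear speed of each of panel, dog below 0.01 m/s); the robot touches nothing.
It fails at once if the dog is forced: its foot jammed against the board with more than 30 N, or its head rammed on the board with more than 35 N (contact force between dog_foot and board above 30 N or contact force between dog_head and board above 35 N).
It fails at once if the blank is pressed against a dog with more than 25 N (contact force between panel and dog above 25 N or contact force between panel and fixed_dog above 25 N).
It fails at once if a bystander tool is moved more than 20 mm (distance of any of gouge_wide, gouge_narrow from where it was at the start of the episode above 0.02 m).
It also fails if it takes over 72 s, if anything falls off the work surface, if the arm or the gripper's body presses on something with over 40 N, if the wrist force passes 120 N, or if a joint passes its speed limit or range.

## Robot

A 6-joint arm with a two-finger parallel gripper is mounted at the origin on the work surface. World frame = base frame: x ahead of the robot, y to its left, z up, the work surface at z = 0. Lengths are in m, angles in rad, forces in N, time in s.
With the tool pointing down it reaches from about 0.375 to 0.9 m from the base axis. Payload 3.1 kg.
Tool frame: the origin (TCP) lies midway between the tips of the shut fingers; the grasp point (between the pads) lies arm.hold_point_z behind it (arm.hold_point_z is the distance from the TCP to the grasp point, in m); z points along the fingers, y is the direction in which the jaws open and shut (so a half turn about z gives the same grasp; the last joint's range is limited). The gripper opens to 87 mm and grips with 3 to 60 N. Pads are 19 mm wide; open, the fingers measure 117 mm over their backs; the gripper's body (75 mm by 190 mm) begins 51 mm behind the grasp point.
Start: joints at [0.997, 0.527, 1.433, -0, 1.181, -0.178], TCP at [0.241, 0.577, 0.223] pointing down, gripper open.
Joint ranges: [-3.08, 3.08], [-0.75, 2.2], [0.22, 2.44], [-1.43, 4.57], [0, 2.65], [-2.85, 2.85]. Speed limits (rad/s): [2.79, 2.79, 3.14, 3.14, 3.14, 3.14].

## Interface

Orientations are given as a unit quaternion [w, x, y, z].
In Python, from station import state, vision, hand_in, arm gives the robot as it stands. The module is installed in compiled form; this text tells all that it offers.
- The arm moves only by the tool move_arm, never from a script. Its argument "targets" is a list of rows, each an object of numbers: "x", "y", "z": the shift along the tool's x, y, z in mm; "rx", "ry", "rz": the turn, a rotation vector about the tool's x, y, z in degrees; "grip": the opening, from -1 (shut) to 1 (fully open). In form: [{"x": .., "y": .., "z": .., "rx": .., "ry": .., "rz": .., "grip": ..}, ...]. A call has exactly 5 rows; each row shifts and turns the commanded pose from where the row before left it, along the tool's axes as they then stand; what a row does not reach is not made up. A row lasts 1/10 s, in which the tool goes at most 50 mm and 8.59 degrees, less where a joint would pass 70% of its speed; a pose out of reach is approached as far as the arm can. A call is refused whole if a number of a shift passes 50 or a number of a turn 8.59, either way. A call with a gripper value outside its range is refused whole. The fingers move at their own pace and stop on an object; "force" is the grip in N (left out, the last holds). Time passes only in rows, so rows that do not move let the fingers close, or fill a call up. It gives the time, the measured TCP pose, the force and the opening at its end, in the units of the state.
- state(): the state, without advancing time (a new reading comes with each control period).
- vision.read_camera(name): name is "side" or "top" or "wrist"; returns (picture, depth): 384x512x3 uint8, blue, green, red; 384x512 float32, m along the optical axis (not along the pixel's ray), 0 where there is no reading.
- vision.camera_info(name): a dict with "fx", "fy", "cx", "cy" (pixels), "rvec" (rotation vector, rad) and "tvec" (3), from world to camera coordinates, as OpenCV has them; the wrist camera has in their place "hand_eye" (4x4, takes a point from camera to tool coordinates, whose origin is the TCP and whose axes are the flange's). Camera axes: x right, y down, z forward; pixel columns grow to the right and rows downward; lengths in m; the calibration is good to about 2 mm. A picture is of the moment at which its call begins: read the wrist's pose just before it. camera_info takes no time and is no camera call.
- hand_in(): hands the job in, once; it reports no verdict.
The state is a dict: "clock": time; "qpos": joint angles; "qd": joint speeds; "joint_torque": joint torques, N m; "ee_pos": TCP position; "tool_rot": TCP orientation; "force": force on the tool from outside, world axes, zero at the start; "torque": the same for the moment, N m; "width": finger opening in m.
Only numpy, scipy, OpenCV 4.12 (cv2) and the standard library are available. Lean on these libraries where they do the work, as an engineer would, in place of code of your own. Each camera call takes 0.05 s, during which the arm holds its last target.

## Working session

There is one attempt and no reset: what is moved stays moved. The work goes in short steps, Python scripts to look and compute and a tool call to move; the robot and the scene stay as the last step left them, time stands still between calls to the robot, and variables do not carry over. Pictures are saved under pics/ and viewed, and the job is handed in when it is done.

Besides the shell and the picture viewer there is one more tool, called after "Emit:" in YAML: its name, and indented under it one key for each argument. move_arm: Moves the arm, as the interface text tells. Its arguments: {"type":"object","properties":{"targets":{"type":"array","items":{"type":"object","properties":{"x":{"type":"number"},"y":{"type":"number"},"z":{"type":"number"},"rx":{"type":"number"},"ry":{"type":"number"},"rz":{"type":"number"},"grip":{"type":"number"}}}},"force":{"type":"number"}},"required":["targets"]}

```bash
mkdir -p pics; ls; cat > h.py <<'E'
import numpy as np, cv2
from station import state, vision, hand_in, arm
from scipy.spatial.transform import Rotation as R
def snap(name,fn):
    s=state(); im,d=vision.read_camera(name); cv2.imwrite('pics/'+fn+'.png',im); np.savez('pics/'+fn+'.npz',im=im,d=d,p=s['ee_pos'],q=s['tool_rot'])
    return im,d
def load(fn): 
    z=np.load('pics/'+fn+'.npz'); return z['im'],z['d'],z['p'],z['q']
def cloud(name,fn):
    im,d,p,q=load(fn); c=vision.camera_info(name)
    v,u=np.mgrid[0:384,0:512]
    P=np.stack([(u-c['cx'])/c['fx']*d,(v-c['cy'])/c['fy']*d,d],-1)
    if 'hand_eye' in c:
        H=np.array(c['hand_eye']); P=P@H[:3,:3].T+H[:3,3]
        Rt=R.from_quat(np.r_[q[1:],q[0]]).as_matrix(); P=P@Rt.T+p
    else:
        Rm=cv2.Rodrigues(np.array(c['rvec'],float))[0]; P=(P-np.array(c['tvec']).ravel())@Rm
    P[d<=0]=np.nan
    return im,P
def crop(fn,out,x0,y0,x1,y1,k=4):
    im=cv2.imread('pics/'+fn+'.png')[y0:y1,x0:x1]; cv2.imwrite('pics/'+out+'.png',cv2.resize(im,None,fx=k,fy=k,interpolation=cv2.INTER_CUBIC))
E
python3 - <<'E'
from h import *
for n in ['top','side','wrist']:
    snap(n,n+'0'); print(n,vision.camera_info(n))
print(state()); print(arm.hold_point_z,[a for a in dir(arm) if a[0]!='_'])
E
```

```text
pics
top {'fx': 383.87599078130984, 'fy': 383.87599078130984, 'cx': 265.6176947335164, 'cy': 189.97419642321205, 'rvec': array([ 2.20299891, -2.17677088,  0.03186649]), 'tvec': array([0.0196411 , 0.44205989, 1.04915937])}
side {'fx': 427.99991881631325, 'fy': 427.99991881631325, 'cx': 261.36815082942724, 'cy': 190.2036284955117, 'rvec': array([ 2.35358602, -0.62734715,  0.22453374]), 'tvec': array([-0.36661058,  0.21883432,  1.16863878])}
wrist {'fx': 281.3847070874657, 'fy': 281.3847070874657, 'cx': 255.4419627409894, 'cy': 192.66788949886114, 'hand_eye': array([[-3.40711706e-04, -9.65914223e-01, -2.58862123e-01,
         7.07982049e-02],
       [ 9.99999860e-01, -2.24469457e-04, -4.78607749e-04,
         8.52893239e-04],
       [ 4.04187392e-04, -2.58862250e-01,  9.65914164e-01,
        -1.61969151e-01],
       [ 0.00000000e+00,  0.00000000e+00,  0.00000000e+00,
         1.00000000e+00]])}
{'clock': 0.15, 'qpos': array([ 9.96488169e-01,  5.28287806e-01,  1.43360270e+00,  1.87826931e-06,
        1.18138172e+00, -1.78479754e-01]), 'qd': array([ 7.32421753e-04, -3.33530644e-03, -2.29717583e-03, -1.95168121e-05,
       -6.36532501e-04,  6.63368683e-04]), 'joint_torque': array([ 5.97067083e-04, -4.40425444e+01, -1.76841956e+01,  6.33574370e-02,
        5.52545569e-02, -9.64857190e-05]), 'ee_pos': array([0.24063723, 0.57621645, 0.22177648]), 'tool_rot': array([-3.09486634e-04,  1.96624960e-01,  9.80478414e-01, -7.80676968e-04]), 'force': array([-0.33788201,  0.16401544, -0.16537906]), 'torque': array([ 0.04497129, -0.02568748,  0.01719623]), 'width': 0.08734052082374968}
0.0187 ['PlanningError', 'hold_point_z']
```

View pics/top0.png

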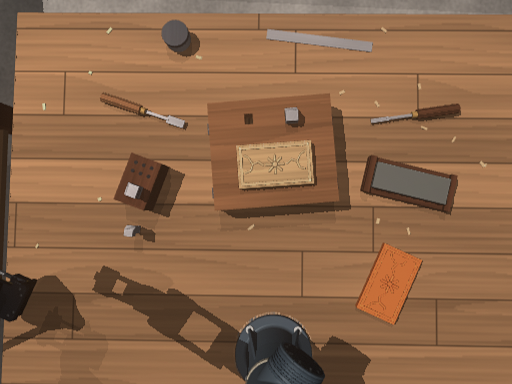

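View pics/side0.png

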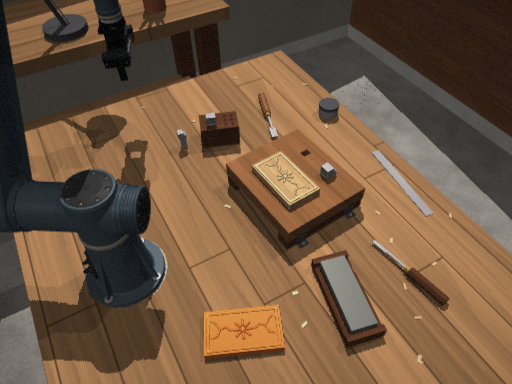

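View pics/wrist0.png

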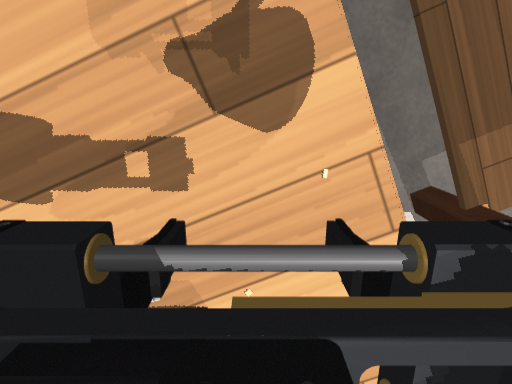

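```bash
python3 - <<'E'
from h import *
crop('top0','c1',95,140,195,250,5)
crop('side0','c2',165,85,255,165,6)
crop('top0','c3',200,85,350,215,5)
im,P=cloud('top','top0')
for n,(u,v) in dict(dogblk=(133,190),small=(130,231),fixed=(291,113),hole=(248,118),board=(225,130),panel=(275,165),blk=(150,165)).items(): print(n,P[v,u].round(4))
im,P2=cloud('side','side0')
for n,(u,v) in dict(dogblk=(211,118),small=(183,132),fixed=(328,167),board=(270,210),blk=(230,122)).items(): print(n,P2[v,u].round(4))
E
```

```text
dogblk [0.433  0.3545 0.116 ]
small [0.3277 0.3772 0.0672]
fixed [ 0.6303 -0.038   0.1174]
hole [ 0.645   0.0774 -0.0025]
board [0.5926 0.1308 0.0845]
panel [5.005e-01 5.000e-04 1.070e-01]
blk [0.5005 0.3263 0.0762]
dogblk [0.4273 0.3454 0.11  ]
small [0.3346 0.3811 0.0626]
fixed [ 0.6253 -0.0405  0.1176]
board [ 0.4097 -0.0716  0.0844]
blk [0.4873 0.3286 0.0798]
```

View pics/c1.png

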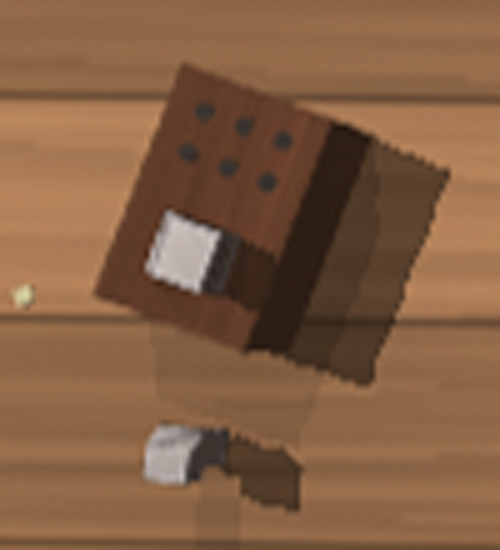

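View pics/c2.png

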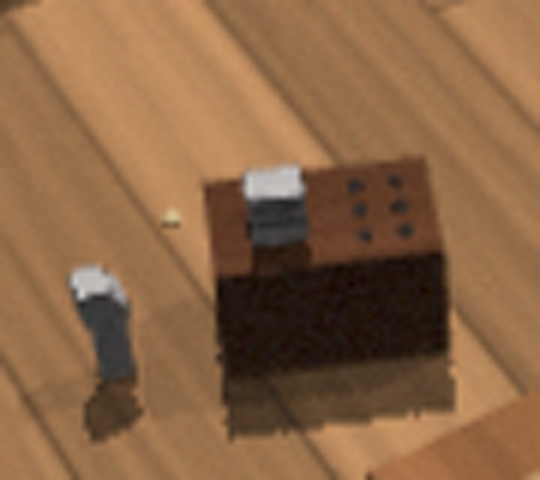

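View pics/c3.png

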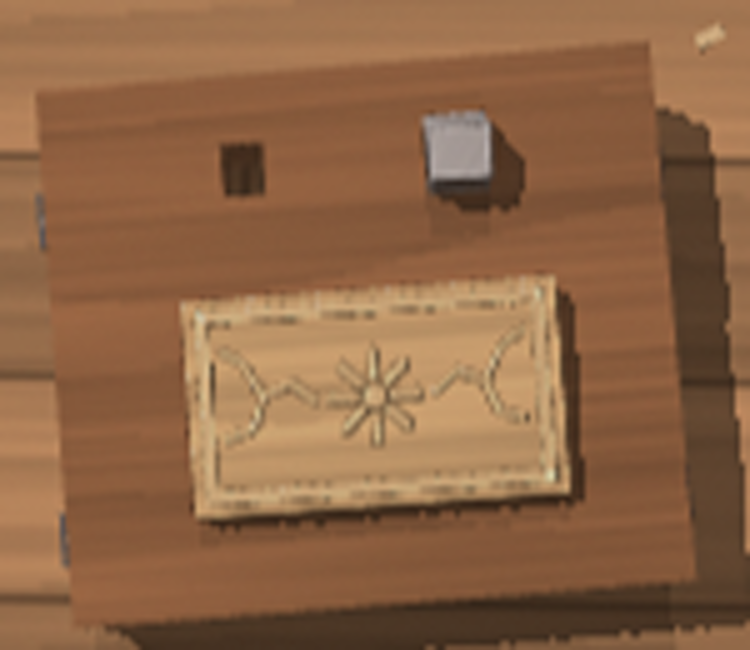

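```bash
cat >> h.py <<'E'
def rect(pts):
    (c,s,a)=cv2.minAreaRect((pts*1000).astype(np.float32)); return np.array(c)/1000,np.array(s),a
E
python3 - <<'E'
from h import *
im,P=cloud('top','top0')
def sel(x0,y0,x1,y1,z0,z1):
    Q=P[y0:y1,x0:x1].reshape(-1,3); Q=Q[(Q[:,2]>z0)&(Q[:,2]<z1)]; return Q
for n,a in dict(dog=(115,175,150,205,.105,.125),block=(110,145,175,215,.07,.086),fixed=(280,100,305,128,.112,.13),board=(195,85,350,215,.078,.092),panel=(230,135,320,195,.098,.115)).items():
    Q=sel(*a); print(n,len(Q),np.median(Q[:,2]).round(4),rect(Q[:,:2]))
E
```

```text
dog 148 0.1119 (array([0.43371475, 0.35995786]), array([30.1000309 , 32.00350952]), 71.18199157714844)
block 1460 0.0781 (array([0.45935324, 0.35851093]), array([ 86.64990997, 130.09768677]), 70.348388671875)
fixed 145 0.1183 (array([ 0.62763153, -0.03881454]), array([30.15333939, 31.40748787]), 6.893916130065918)
board 9831 0.0847 (array([0.54026526, 0.0085365 ]), array([281.16452026, 320.83154297]), 5.196036338806152)
panel 3262 0.1052 (array([0.50488232, 0.0016982 ]), array([110.39870453, 190.21940613]), 4.790168285369873)
```

```bash
cat >> h.py <<'E'
def yawof(q):
    M=R.from_quat(np.r_[q[1:],q[0]]).as_matrix(); return np.degrees(np.arctan2(M[1,0],M[0,0])),M
def plan(x,y,z,yaw,n):
    """n rows from measured pose; yaw=tool x heading deg, tool down"""
    s=state(); y0,M=yawof(s['tool_rot']); p=np.array(s['ee_pos'])
    dy=(yaw-y0+180)%360-180
    print('yaw0 %.2f dyaw %.2f tilt %s'%(y0,dy,M[:,2].round(4)), 'p',p.round(4))
    T=np.array([x,y,z]); 
    for i in range(n):
        th=np.radians(y0+dy*i/n); d=(T-p)/n*1000
        X=np.array([np.cos(th),np.sin(th)]);Y=np.array([np.sin(th),-np.cos(th)])
        print('{"x":%.1f,"y":%.1f,"z":%.1f,"rz":%.2f}'%(d[:2]@X,d[:2]@Y,-d[2],-dy/n),end=',' if (i+1)%5 else '\n')
E
python3 - <<'E'
from h import *
plan(.4358,.3669,.205,250.35,15)
E
```

```text
yaw0 157.32 dyaw 93.03 tilt [-9.0e-04 -1.4e-03 -1.0e+00] p [0.2406 0.5762 0.2218]
{"x":-17.4,"y":-7.9,"z":1.1,"rz":-6.20},{"x":-16.4,"y":-9.7,"z":1.1,"rz":-6.20},{"x":-15.3,"y":-11.4,"z":1.1,"rz":-6.20},{"x":-14.0,"y":-13.0,"z":1.1,"rz":-6.20},{"x":-12.5,"y":-14.4,"z":1.1,"rz":-6.20}
{"x":-10.9,"y":-15.7,"z":1.1,"rz":-6.20},{"x":-9.1,"y":-16.8,"z":1.1,"rz":-6.20},{"x":-7.2,"y":-17.7,"z":1.1,"rz":-6.20},{"x":-5.3,"y":-18.3,"z":1.1,"rz":-6.20},{"x":-3.3,"y":-18.8,"z":1.1,"rz":-6.20}
{"x":-1.2,"y":-19.0,"z":1.1,"rz":-6.20},{"x":0.8,"y":-19.1,"z":1.1,"rz":-6.20},{"x":2.9,"y":-18.9,"z":1.1,"rz":-6.20},{"x":4.9,"y":-18.4,"z":1.1,"rz":-6.20},{"x":6.9,"y":-17.8,"z":1.1,"rz":-6.20}
```

Emit:
move_arm:
  targets:
    - {"x": -17.4, "y": -7.9, "z": 1, "rz": -6.2, "grip": 1}
    - {"x": -16.4, "y": -9.7, "z": 1, "rz": -6.2, "grip": 1}
    - {"x": -15.3, "y": -11.4, "z": 1, "rz": -6.2, "grip": 1}
    - {"x": -14, "y": -13, "z": 1, "rz": -6.2, "grip": 1}
    - {"x": -12.5, "y": -14.4, "z": 1, "rz": -6.2, "grip": 1}

```text
invalid input at $.targets[0]: expected keys x, y, z, rx, ry, rz, grip
```

Emit:
move_arm:
  targets:
    - {"x": -10.9, "y": -15.7, "z": 1, "rz": -6.2, "grip": 1}
    - {"x": -9.1, "y": -16.8, "z": 1, "rz": -6.2, "grip": 1}
    - {"x": -7.2, "y": -17.7, "z": 1, "rz": -6.2, "grip": 1}
    - {"x": -5.3, "y": -18.3, "z": 1, "rz": -6.2, "grip": 1}
    - {"x": -3.3, "y": -18.8, "z": 1, "rz": -6.2, "grip": 1}

```text
invalid input at $.targets[0]: expected keys x, y, z, rx, ry, rz, grip
```

Emit:
move_arm:
  targets:
    - {"x": -1.2, "y": -19, "z": 1, "rz": -6.2, "grip": 1}
    - {"x": 0.8, "y": -19.1, "z": 1, "rz": -6.2, "grip": 1}
    - {"x": 2.9, "y": -18.9, "z": 1, "rz": -6.2, "grip": 1}
    - {"x": 4.9, "y": -18.4, "z": 1, "rz": -6.2, "grip": 1}
    - {"x": 6.9, "y": -17.8, "z": 1, "rz": -6.2, "grip": 1}

```text
invalid input at $.targets[0]: expected keys x, y, z, rx, ry, rz, grip
```

```bash
python3 - <<'E'
from h import *
im,d=snap('wrist','w1'); s=state(); print(s['clock'],s['ee_pos'],yawof(s['tool_rot']),s['qpos'],s['force'])
crop('w1','w1c',150,100,370,300,3)
E
```

```text
0.2 [0.24069043 0.57630274 0.22193178] (np.float64(157.32257632981182), array([[-9.22690053e-01,  3.85541868e-01, -7.30729016e-04],
       [ 3.85542494e-01,  9.22689351e-01, -1.16029780e-03],
       [ 2.26892503e-04, -1.35232232e-03, -9.99999060e-01]])) [ 9.96500990e-01  5.28132442e-01  1.43341476e+00 -1.81830676e-05
  1.18141657e+00 -1.78492867e-01] [-0.02052997 -0.87205707 -0.33350313]
```

View pics/w1.png

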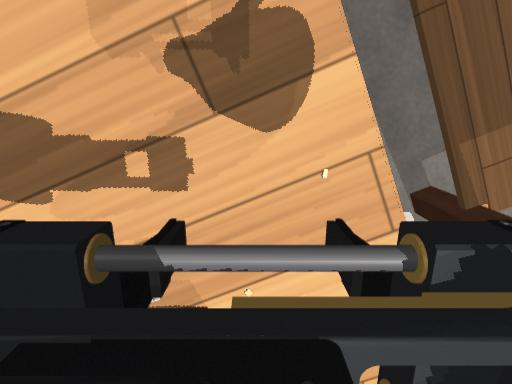

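Emit:
move_arm:
  targets:
    - {"x": -17.4, "y": -7.9, "z": 1, "rx": 0, "ry": 0, "rz": -6.2, "grip": 1}
    - {"x": -16.4, "y": -9.7, "z": 1, "rx": 0, "ry": 0, "rz": -6.2, "grip": 1}
    - {"x": -15.3, "y": -11.4, "z": 1, "rx": 0, "ry": 0, "rz": -6.2, "grip": 1}
    - {"x": -14, "y": -13, "z": 1, "rx": 0, "ry": 0, "rz": -6.2, "grip": 1}
    - {"x": -12.5, "y": -14.4, "z": 1, "rx": 0, "ry": 0, "rz": -6.2, "grip": 1}

```text
clock: 0.7
ee_pos: [0.3063, 0.5062, 0.2173]
tool_rot: [-0.0, -0.075, 0.997, -0.0]
force: [-0.5, 0.0, 0.2]
width: 0.087
```

Emit:
move_arm:
  targets:
    - {"x": -10.9, "y": -15.7, "z": 1, "rx": 0, "ry": 0, "rz": -6.2, "grip": 1}
    - {"x": -9.1, "y": -16.8, "z": 1, "rx": 0, "ry": 0, "rz": -6.2, "grip": 1}
    - {"x": -7.2, "y": -17.7, "z": 1, "rx": 0, "ry": 0, "rz": -6.2, "grip": 1}
    - {"x": -5.3, "y": -18.3, "z": 1, "rx": 0, "ry": 0, "rz": -6.2, "grip": 1}
    - {"x": -3.3, "y": -18.8, "z": 1, "rx": 0, "ry": 0, "rz": -6.2, "grip": 1}

```text
clock: 1.2
ee_pos: [0.3715, 0.4364, 0.2123]
tool_rot: [-0.0, -0.339, 0.941, -0.0]
force: [0.0, -0.7, -1.2]
width: 0.0868
```

Emit:
move_arm:
  targets:
    - {"x": -1.2, "y": -19, "z": 1, "rx": 0, "ry": 0, "rz": -6.2, "grip": 1}
    - {"x": 0.8, "y": -19.1, "z": 1, "rx": 0, "ry": 0, "rz": -6.2, "grip": 1}
    - {"x": 2.9, "y": -18.9, "z": 1, "rx": 0, "ry": 0, "rz": -6.2, "grip": 1}
    - {"x": 4.9, "y": -18.4, "z": 1, "rx": 0, "ry": 0, "rz": -6.2, "grip": 1}
    - {"x": 6.9, "y": -17.8, "z": 1, "rx": 0, "ry": 0, "rz": -6.2, "grip": 1}

```text
clock: 1.7
ee_pos: [0.4365, 0.3666, 0.2073]
tool_rot: [-0.0, -0.578, 0.816, 0.0]
force: [0.7, 0.2, -0.5]
width: 0.0868
```

```bash
python3 - <<'E'
from h import *
im,d=snap('wrist','w1'); s=state(); print(s['clock'],s['ee_pos'],yawof(s['tool_rot'])[0],s['qpos'],s['force'])
crop('w1','w1c',150,100,370,300,3)
E
```

```text
1.75 [0.43889497 0.36471673 0.20725312] -109.33741960639108 [ 0.49888648  0.47279435  1.58787676 -0.00269027  1.08029913 -2.30393921] [ 1.0859613  -1.18686568 -0.31485568]
```

View pics/w1.png

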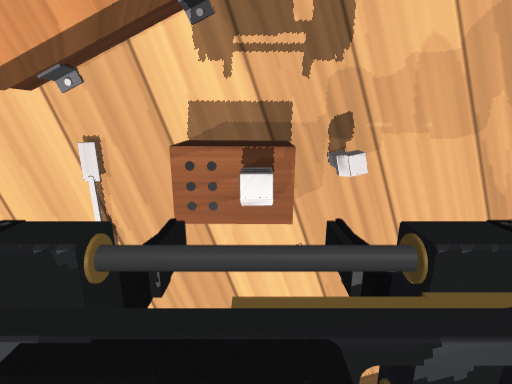

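```bash
python3 - <<'E'
from h import *
crop('w1','w1c',165,135,305,230,5)
im,P=cloud('wrist','w1')
for z0,z1,box in ((.105,.125,(235,160,280,210)),(.07,.086,(160,135,305,230)),(.088,.103,(235,160,280,210))):
    x0,y0,x1,y1=box
    Q=P[y0:y1,x0:x1].reshape(-1,3); Q=Q[(Q[:,2]>z0)&(Q[:,2]<z1)]; print(len(Q),np.median(Q[:,2]),rect(Q[:,:2]))
for v in range(163,210,3): print(v,P[v,256].round(4))
s=state(); print(s['clock'],s['ee_pos'],yawof(s['tool_rot'])[0],s['force'])
E
```

```text
985 0.11157535799730962 (array([0.43353867, 0.36110565]), array([28.82864761, 31.87504387]), 70.53731536865234)
8284 0.0777210107692638 (array([0.45967676, 0.3596377 ]), array([ 85.92051697, 130.32695007]), 70.36520385742188)
190 0.09619057004064965 (array([0.43530121, 0.36584106]), array([39.06349182, 31.70452309]), 71.3983383178711)
163 [0.4279 0.3445 0.0774]
166 [0.429  0.3474 0.0779]
169 [0.4291 0.3477 0.094 ]
172 [0.4292 0.348  0.108 ]
175 [0.4299 0.3497 0.1131]
178 [0.4309 0.3526 0.112 ]
181 [0.4319 0.3554 0.1117]
184 [nan nan nan]
187 [0.4338 0.3607 0.1123]
190 [0.4347 0.3634 0.1124]
193 [0.4358 0.3666 0.1108]
196 [0.4368 0.3693 0.1111]
199 [0.4378 0.3721 0.1113]
202 [0.4398 0.378  0.1004]
205 [0.4418 0.3838 0.0908]
208 [0.4443 0.3908 0.0782]
1.75 [0.43889497 0.36471673 0.20725312] -109.33741960639108 [ 1.0859613  -1.18686568 -0.31485568]
```

View pics/w1c.png

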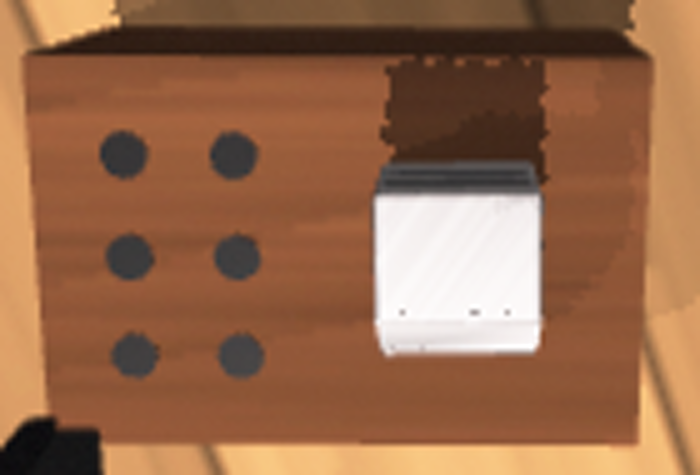

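Emit:
move_arm:
  targets:
    - {"x": 0, "y": 0, "z": 20, "rx": 0, "ry": 0, "rz": 0, "grip": 1}
    - {"x": 0, "y": 0, "z": 20, "rx": 0, "ry": 0, "rz": 0, "grip": 1}
    - {"x": 0, "y": 0, "z": 20, "rx": 0, "ry": 0, "rz": 0, "grip": 1}
    - {"x": 0, "y": 0, "z": 10, "rx": 0, "ry": 0, "rz": 0, "grip": 1}
    - {"x": 0, "y": 0, "z": 0, "rx": 0, "ry": 0, "rz": 0, "grip": 1}

```text
clock: 2.25
ee_pos: [0.435, 0.3669, 0.1361]
tool_rot: [-0.002, -0.576, 0.818, 0.0]
force: [-0.1, 0.7, -0.3]
width: 0.0872
```

```bash
python3 - <<'E'
from h import *
plan(.4350,.3649,.082,250.4,3)
E
```

```text
yaw0 -109.72 dyaw 0.12 tilt [-0.0032 -0.0016 -1.    ] p [0.435  0.3669 0.1361]
{"x":0.6,"y":-0.2,"z":18.0,"rz":-0.04},{"x":0.6,"y":-0.2,"z":18.0,"rz":-0.04},{"x":0.6,"y":-0.2,"z":18.0,"rz":-0.04},
```

Emit:
move_arm:
  targets:
    - {"x": 0.6, "y": -0.2, "z": 18, "rx": 0, "ry": 0, "rz": 0, "grip": 1}
    - {"x": 0.6, "y": -0.2, "z": 18, "rx": 0, "ry": 0, "rz": 0, "grip": 1}
    - {"x": 0.6, "y": -0.2, "z": 12, "rx": 0, "ry": 0, "rz": 0, "grip": 1}
    - {"x": 0, "y": 0, "z": 5, "rx": 0, "ry": 0, "rz": 0, "grip": 1}
    - {"x": 0, "y": 0, "z": 0, "rx": 0, "ry": 0, "rz": 0, "grip": 1}

```text
clock: 2.75
ee_pos: [0.4361, 0.3654, 0.0844]
tool_rot: [-0.0, -0.576, 0.818, 0.0]
force: [0.5, 0.5, 0.4]
width: 0.087
```

```bash
python3 - <<'E'
from h import *
plan(.4350,.3649,.082,250.4,1)
snap('wrist','w2'); plan(.4350,.3649,.082,250.4,1)
E
```

```text
yaw0 -109.69 dyaw 0.09 tilt [-5.e-04 -2.e-04 -1.e+00] p [0.4361 0.3654 0.0844]
{"x":0.9,"y":0.8,"z":2.4,"rz":-0.09},yaw0 -109.68 dyaw 0.08 tilt [ 5.e-04  3.e-04 -1.e+00] p [0.4364 0.3657 0.0849]
{"x":1.2,"y":1.1,"z":2.9,"rz":-0.08},
```

View pics/w2.png

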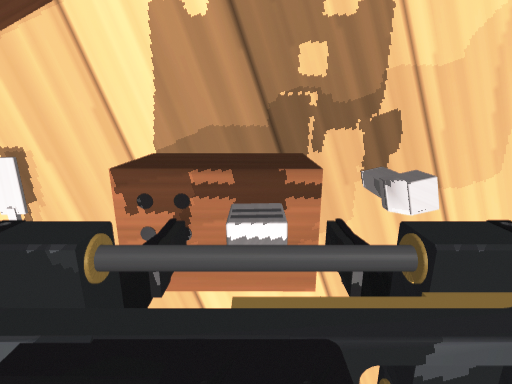

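Emit:
move_arm:
  force: 50
  targets:
    - {"x": 1, "y": 1, "z": 2.5, "rx": 0, "ry": 0, "rz": 0, "grip": 1}
    - {"x": 0, "y": 0, "z": 0, "rx": 0, "ry": 0, "rz": 0, "grip": 0}
    - {"x": 0, "y": 0, "z": 0, "rx": 0, "ry": 0, "rz": 0, "grip": -0.6}
    - {"x": 0, "y": 0, "z": 0, "rx": 0, "ry": 0, "rz": 0, "grip": -1}
    - {"x": 0, "y": 0, "z": 0, "rx": 0, "ry": 0, "rz": 0, "grip": -1}

```text
clock: 3.3
ee_pos: [0.435, 0.3649, 0.0823]
tool_rot: [0.0, -0.576, 0.818, -0.0]
force: [0.1, 1.1, 0.1]
width: 0.0629
```

Emit:
move_arm:
  targets:
    - {"x": 0, "y": 0, "z": 0, "rx": 0, "ry": 0, "rz": 0, "grip": -1}
    - {"x": 0, "y": 0, "z": 0, "rx": 0, "ry": 0, "rz": 0, "grip": -1}
    - {"x": 0, "y": 0, "z": 0, "rx": 0, "ry": 0, "rz": 0, "grip": -1}
    - {"x": 0, "y": 0, "z": 0, "rx": 0, "ry": 0, "rz": 0, "grip": -1}
    - {"x": 0, "y": 0, "z": 0, "rx": 0, "ry": 0, "rz": 0, "grip": -1}

```text
clock: 3.8
ee_pos: [0.4349, 0.3648, 0.082]
tool_rot: [0.0, -0.576, 0.818, -0.0]
force: [-0.1, -0.1, -0.1]
width: 0.0317
```

Emit:
move_arm:
  force: 60
  targets:
    - {"x": 0, "y": 0, "z": 0, "rx": 0, "ry": 0, "rz": 0, "grip": -1}
    - {"x": 0, "y": 0, "z": -3, "rx": 0, "ry": 0, "rz": 0, "grip": -1}
    - {"x": 0, "y": 0, "z": -7, "rx": 0, "ry": 0, "rz": 0, "grip": -1}
    - {"x": 0, "y": 0, "z": -10, "rx": 0, "ry": 0, "rz": 0, "grip": -1}
    - {"x": 0, "y": 0, "z": -15, "rx": 0, "ry": 0, "rz": 0, "grip": -1}

```text
clock: 4.3
ee_pos: [0.4341, 0.3644, 0.1171]
tool_rot: [-0.001, -0.576, 0.818, 0.0]
force: [-0.4, -0.1, -4.3]
width: 0.0314
```

Emit:
move_arm:
  targets:
    - {"x": 0, "y": 0, "z": -17, "rx": 0, "ry": 0, "rz": 0, "grip": -1}
    - {"x": 0, "y": 0, "z": -17, "rx": 0, "ry": 0, "rz": 0, "grip": -1}
    - {"x": 0, "y": 0, "z": -17, "rx": 0, "ry": 0, "rz": 0, "grip": -1}
    - {"x": 0, "y": 0, "z": -17, "rx": 0, "ry": 0, "rz": 0, "grip": -1}
    - {"x": 0, "y": 0, "z": -10, "rx": 0, "ry": 0, "rz": 0, "grip": -1}

```text
clock: 4.8
ee_pos: [0.4349, 0.365, 0.1969]
tool_rot: [0.001, -0.576, 0.818, 0.0]
force: [0.3, -0.3, -4.7]
width: 0.0311
```

```bash
python3 - <<'E'
from h import *
snap('wrist','w3'); s=state(); print(s['clock'],s['force'],s['width'])
plan(.6249-.003*-1*0-.003,.0715,.19,185.2,15)
E
```

```text
4.85 [ 1.38101142  0.20242581 -3.01904255] 0.031225044167527218
yaw0 -109.67 dyaw -65.13 tilt [ 0.0035  0.0021 -1.    ] p [0.4356 0.3654 0.1981]
{"x":14.3,"y":-18.3,"z":0.5,"rz":4.34},{"x":12.8,"y":-19.3,"z":0.5,"rz":4.34},{"x":11.3,"y":-20.2,"z":0.5,"rz":4.34},{"x":9.8,"y":-21.0,"z":0.5,"rz":4.34},{"x":8.2,"y":-21.7,"z":0.5,"rz":4.34}
{"x":6.5,"y":-22.3,"z":0.5,"rz":4.34},{"x":4.8,"y":-22.7,"z":0.5,"rz":4.34},{"x":3.1,"y":-23.0,"z":0.5,"rz":4.34},{"x":1.3,"y":-23.2,"z":0.5,"rz":4.34},{"x":-0.5,"y":-23.2,"z":0.5,"rz":4.34}
{"x":-2.2,"y":-23.1,"z":0.5,"rz":4.34},{"x":-3.9,"y":-22.9,"z":0.5,"rz":4.34},{"x":-5.7,"y":-22.5,"z":0.5,"rz":4.34},{"x":-7.4,"y":-22.0,"z":0.5,"rz":4.34},{"x":-9.0,"y":-21.4,"z":0.5,"rz":4.34}
```

View pics/w3.png

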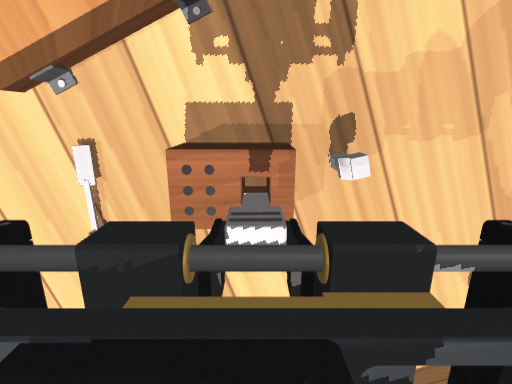

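Emit:
move_arm:
  targets:
    - {"x": 14.3, "y": -18.3, "z": 0.5, "rx": 0, "ry": 0, "rz": 4.34, "grip": -1}
    - {"x": 12.8, "y": -19.3, "z": 0.5, "rx": 0, "ry": 0, "rz": 4.34, "grip": -1}
    - {"x": 11.3, "y": -20.2, "z": 0.5, "rx": 0, "ry": 0, "rz": 4.34, "grip": -1}
    - {"x": 9.8, "y": -21, "z": 0.5, "rx": 0, "ry": 0, "rz": 4.34, "grip": -1}
    - {"x": 8.2, "y": -21.7, "z": 0.5, "rx": 0, "ry": 0, "rz": 4.34, "grip": -1}

```text
clock: 5.35
ee_pos: [0.4965, 0.266, 0.192]
tool_rot: [-0.001, -0.41, 0.912, 0.0]
force: [0.3, 1.3, -4.2]
width: 0.0317
```

Emit:
move_arm:
  targets:
    - {"x": 6.5, "y": -22.3, "z": 0.5, "rx": 0, "ry": 0, "rz": 4.34, "grip": -1}
    - {"x": 4.8, "y": -22.7, "z": 0.5, "rx": 0, "ry": 0, "rz": 4.34, "grip": -1}
    - {"x": 3.1, "y": -23, "z": 0.5, "rx": 0, "ry": 0, "rz": 4.34, "grip": -1}
    - {"x": 1.3, "y": -23.2, "z": 0.5, "rx": 0, "ry": 0, "rz": 4.34, "grip": -1}
    - {"x": -0.5, "y": -23.2, "z": 0.5, "rx": 0, "ry": 0, "rz": 4.34, "grip": -1}

```text
clock: 5.85
ee_pos: [0.5587, 0.168, 0.1894]
tool_rot: [-0.001, -0.231, 0.973, 0.0]
force: [-0.0, -0.0, -5.1]
width: 0.0312
```

Emit:
move_arm:
  targets:
    - {"x": -2.2, "y": -23.1, "z": 0.5, "rx": 0, "ry": 0, "rz": 4.34, "grip": -1}
    - {"x": -3.9, "y": -22.9, "z": 0.5, "rx": 0, "ry": 0, "rz": 4.34, "grip": -1}
    - {"x": -5.7, "y": -22.5, "z": 0.5, "rx": 0, "ry": 0, "rz": 4.34, "grip": -1}
    - {"x": -7.4, "y": -22, "z": 0.5, "rx": 0, "ry": 0, "rz": 4.34, "grip": -1}
    - {"x": -9, "y": -21.4, "z": 0.5, "rx": 0, "ry": 0, "rz": 4.34, "grip": -1}

```text
clock: 6.35
ee_pos: [0.6208, 0.0701, 0.1867]
tool_rot: [-0.001, -0.044, 0.999, 0.0]
force: [0.2, 0.2, -4.0]
width: 0.0315
```

Emit:
move_arm:
  targets:
    - {"x": 0, "y": 0, "z": 0, "rx": 0, "ry": 0, "rz": 0, "grip": -1}
    - {"x": 0, "y": 0, "z": 0, "rx": 0, "ry": 0, "rz": 0, "grip": -1}
    - {"x": 0, "y": 0, "z": 0, "rx": 0, "ry": 0, "rz": 0, "grip": -1}
    - {"x": 0, "y": 0, "z": 0, "rx": 0, "ry": 0, "rz": 0, "grip": -1}
    - {"x": 0, "y": 0, "z": 0, "rx": 0, "ry": 0, "rz": 0, "grip": -1}

```text
clock: 6.85
ee_pos: [0.6207, 0.0716, 0.1875]
tool_rot: [-0.0, -0.046, 0.999, 0.0]
force: [-0.9, 0.5, -4.5]
width: 0.0316
```

```bash
python3 - <<'E'
from h import *
snap('wrist','w4'); s=state(); print(s['clock'],s['force'],s['torque'],s['width'])
plan(.6219,.0715,.19,185.2,1)
snap('top','t4'); snap('side','s4')
crop('w4','w4c',175,80,345,240,4)
E
```

```text
6.9 [ 0.29030649  0.18110053 -4.14840066] [ 0.05744931  0.01020206 -0.04538966] 0.03186661268785157
yaw0 -174.71 dyaw -0.09 tilt [-2.e-04  1.e-04 -1.e+00] p [0.6208 0.0715 0.1876]
{"x":-1.1,"y":-0.1,"z":-2.4,"rz":0.09},
```

View pics/w4.png

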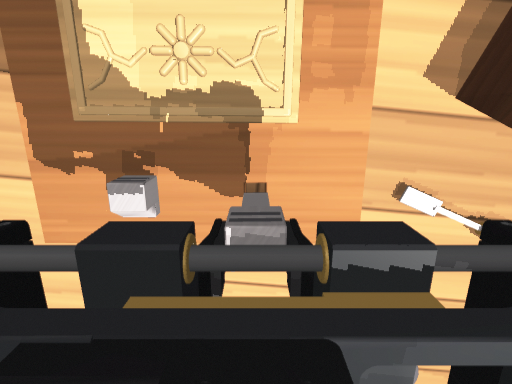

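View pics/w4c.png

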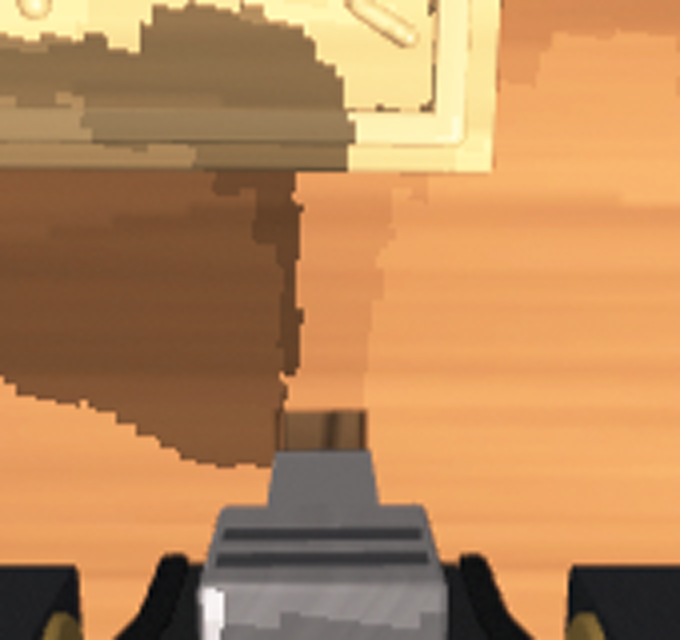

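View pics/t4.png

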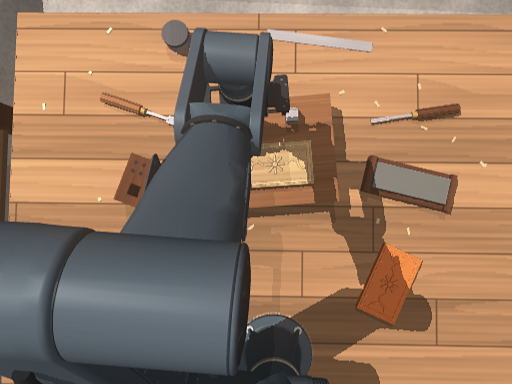

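```bash
python3 - <<'E'
from h import *
crop('w4','w4d',230,170,285,215,14)
im,d,p,q=load('w4'); im,P=cloud('wrist','w4')
for v in range(174,232,3): print(v,d[v,256].round(4),P[v,256].round(4))
print(P[150,300],P[190,290])
Q=P[165:225,100:170].reshape(-1,3);
for a,b in ((.113,.13),(.095,.108)):
  q=Q[(Q[:,2]>a)&(Q[:,2]<b)]; print(len(q),np.median(q[:,2]),rect(q[:,:2]))
E
```

```text
174 0.269 [0.6026 0.0712 0.085 ]
177 0.2694 [0.6054 0.0715 0.0854]
180 0.2696 [0.6082 0.0718 0.0859]
183 0.3592 [ 0.6311  0.0741 -0.0007]
186 0.3596 [ 6.349e-01  7.440e-02 -1.000e-04]
189 0.3595 [0.6385 0.0748 0.001 ]
192 0.2358 [0.6107 0.0719 0.1216]
195 0.2258 [0.6105 0.0719 0.1319]
198 0.2172 [0.6104 0.0719 0.1408]
201 0.2103 [0.6107 0.0719 0.148 ]
204 0.2026 [0.6105 0.0718 0.156 ]
207 0.17 [0.6026 0.071  0.1875]
210 0.1645 [0.6026 0.071  0.1932]
213 0.1586 [0.6024 0.071  0.1993]
216 0.1542 [0.6025 0.071  0.2039]
219 0.1478 [0.6019 0.0709 0.2103]
222 0.1461 [0.6028 0.071  0.2123]
225 0.1426 [0.603 0.071 0.216]
228 0.1402 [0.6036 0.0711 0.2186]
231 0.1427 [0.606  0.0713 0.2167]
[0.57606613 0.1100733  0.08524606] [0.61575582 0.10585224 0.08313885]
1210 0.11856783748214542 (array([ 0.62722607, -0.0378027 ]), array([28.38393211, 32.63011169]), 5.366196155548096)
401 0.10194755591851352 (array([ 0.63181848, -0.03721262]), array([38.60435486, 32.55330276]), 4.400157451629639)
```

View pics/w4d.png

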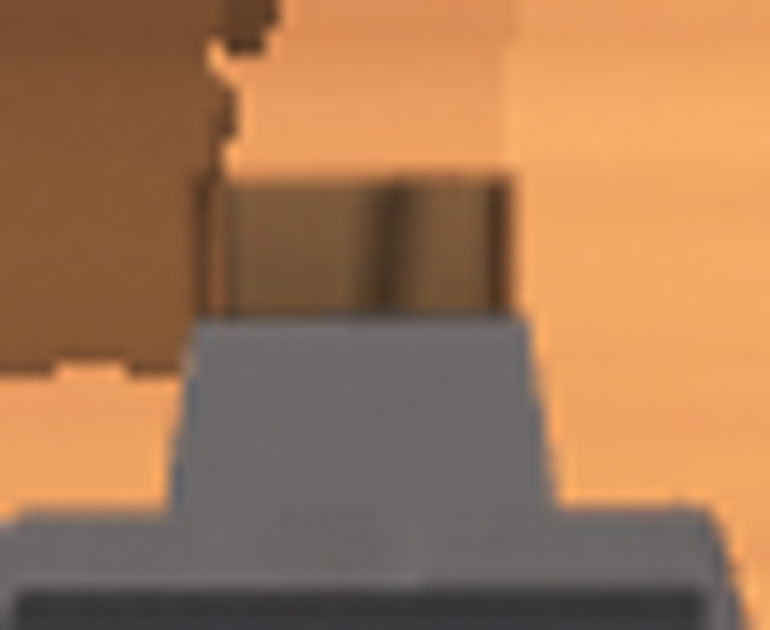

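```bash
cat >> h.py <<'E'
def ray(fn,u,v):
    im,d,p,q=load(fn); c=vision.camera_info('wrist'); H=np.array(c['hand_eye'])
    Rt=R.from_quat(np.r_[q[1:],q[0]]).as_matrix()
    r=np.array([(u-c['cx'])/c['fx'],(v-c['cy'])/c['fy'],1.])
    o=Rt@H[:3,3]+p; return o,Rt@(H[:3,:3]@r)
def atz(fn,u,v,z):
    o,d=ray(fn,u,v); return o+d*(z-o[2])/d[2]
E
python3 - <<'E'
from h import *
th=np.radians(5.2); B=np.array([[np.cos(th),-np.sin(th)],[np.sin(th),np.cos(th)]])
zt=.085
a=atz('w4',243.4,182.4,zt); b=atz('w4',266.1,182.4,zt)
print('hole near corners',a,b,np.linalg.norm(a-b), np.degrees(np.arctan2(-(b-a)[0],(b-a)[1])))
m=(a+b)[:2]/2; hc=m+B@[.0135,0]; print('hole c',hc)
for zf in (.1215,):
  f=atz('w4',243.3,192.2,zf); g=atz('w4',266.9,192.2,zf); print('foot',f,g,np.linalg.norm(f-g),np.degrees(np.arctan2(-(g-f)[0],(g-f)[1])))
  dc=(f+g)[:2]/2+B@[.013,0]; print('dog c',dc,'delta board frame',B.T@(hc-dc))
E
```

```text
hole near corners [0.61191918 0.05991669 0.085     ] [0.6099086 0.0817016 0.085    ] 0.021877491073993026 5.27301241393285
hole c [0.62435833 0.07203269]
foot [0.61186372 0.06133688 0.1215    ] [0.61004516 0.08104233 0.1215    ] 0.019789180781789716 5.27272103543798
dog c [0.62390093 0.07236783] delta board frame [ 0.00042514 -0.00037522]
```

Emit:
move_arm:
  targets:
    - {"x": -0.4, "y": -0.3, "z": 10, "rx": 0, "ry": 0, "rz": 0, "grip": -1}
    - {"x": 0, "y": 0, "z": 10, "rx": 0, "ry": 0, "rz": 0, "grip": -1}
    - {"x": 0, "y": 0, "z": 8, "rx": 0, "ry": 0, "rz": 0, "grip": -1}
    - {"x": 0, "y": 0, "z": 2, "rx": 0, "ry": 0, "rz": 0, "grip": -1}
    - {"x": 0, "y": 0, "z": 0, "rx": 0, "ry": 0, "rz": 0, "grip": -1}

```text
clock: 7.5
ee_pos: [0.6211, 0.0705, 0.1565]
tool_rot: [-0.001, -0.045, 0.999, 0.0]
force: [0.6, -0.4, -4.8]
width: 0.0313
```

Emit:
move_arm:
  targets:
    - {"x": 0, "y": 0, "z": 0, "rx": 0, "ry": 0, "rz": 0, "grip": -1}
    - {"x": 0, "y": 0, "z": 0, "rx": 0, "ry": 0, "rz": 0, "grip": -1}
    - {"x": 0, "y": 0, "z": 0, "rx": 0, "ry": 0, "rz": 0, "grip": -1}
    - {"x": 0, "y": 0, "z": 0, "rx": 0, "ry": 0, "rz": 0, "grip": -1}
    - {"x": 0, "y": 0, "z": 0, "rx": 0, "ry": 0, "rz": 0, "grip": -1}

```text
clock: 8.0
ee_pos: [0.6217, 0.0705, 0.1578]
tool_rot: [0.0, -0.046, 0.999, -0.0]
force: [-0.4, -0.4, -4.7]
width: 0.0318
```

```bash
python3 - <<'E'
from h import *
snap('wrist','w5'); s=state(); print(s['clock'],s['force'],s['torque'],s['width'],s['ee_pos'])
im,P=cloud('wrist','w5')
for v in range(150,205,3): print(v,P[v,256].round(4))
crop('w5','w5d',230,155,285,200,14)
E
```

```text
8.05 [-0.44715738 -0.03165502 -4.58939778] [ 0.05155977 -0.00061581 -0.03465348] 0.0316722170345259 [0.62167628 0.07058168 0.15770684]
150 [0.5777 0.0677 0.0849]
153 [0.5801 0.0679 0.085 ]
156 [0.5827 0.0682 0.0847]
159 [0.5851 0.0684 0.0851]
162 [0.5877 0.0686 0.0846]
165 [0.5901 0.0689 0.0855]
168 [0.5928 0.0691 0.0844]
171 [0.5953 0.0693 0.0851]
174 [0.5979 0.0696 0.0847]
177 [0.6005 0.0698 0.0845]
180 [0.6029 0.07   0.0856]
183 [0.6057 0.0703 0.0847]
186 [0.6083 0.0705 0.0848]
189 [ 0.6327  0.0729 -0.001 ]
192 [0.612  0.0708 0.0911]
195 [0.6116 0.0708 0.1017]
198 [0.6114 0.0708 0.1113]
201 [0.6115 0.0708 0.119 ]
204 [0.6116 0.0707 0.1262]
```

View pics/w5d.png

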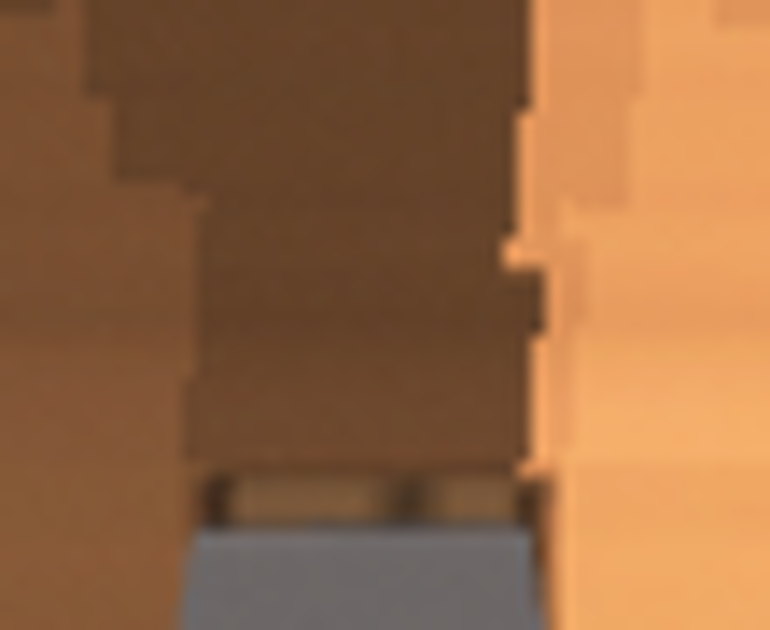

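```bash
python3 - <<'E'
from h import *
th=np.radians(5.25); B=np.array([[np.cos(th),-np.sin(th)],[np.sin(th),np.cos(th)]])
def f(c): return c/14-.5
for hr in (470,478):
  a=atz('w5',230+f(200),155+f(hr),.0849); b=atz('w5',230+f(545),155+f(hr),.0849)
  hc=(a+b)[:2]/2+B@[.0135,0]
  zf=.1577-.0041-.062
  g=atz('w5',230+f(197),155+f(528),zf); h=atz('w5',230+f(532),155+f(528),zf)
  dc=(g+h)[:2]/2+B@[.013,0]; print(zf,hc,dc,B.T@(hc-dc),np.linalg.norm(a-b),np.linalg.norm(g-h))
  print('depth-based front x', B.T@(hc)-B.T@np.array([.6115,.0708])-[.013,0])
E
```

```text
0.09160000000000001 [0.62356717 0.0720177 ] [0.6250084  0.07165356] [-0.00140186  0.00049449] 0.021200956191491035 0.020078086525928834
depth-based front x [-0.00087203  0.00010842]
0.09160000000000001 [0.62407212 0.07206398] [0.6250084  0.07165356] [-0.00089479  0.00049437] 0.02121246629508619 0.020078086525928834
depth-based front x [-0.00036496  0.0001083 ]
```

Emit:
move_arm:
  targets:
    - {"x": 0.6, "y": 0.5, "z": 1, "rx": 0, "ry": 0, "rz": 0, "grip": -1}
    - {"x": 0, "y": 0, "z": 1, "rx": 0, "ry": 0, "rz": 0, "grip": -1}
    - {"x": 0, "y": 0, "z": 1, "rx": 0, "ry": 0, "rz": 0, "grip": -1}
    - {"x": 0, "y": 0, "z": 1, "rx": 0, "ry": 0, "rz": 0, "grip": -1}
    - {"x": 0, "y": 0, "z": 0, "rx": 0, "ry": 0, "rz": 0, "grip": -1}

```text
clock: 8.55
ee_pos: [0.6208, 0.071, 0.1533]
tool_rot: [-0.0, -0.046, 0.999, 0.0]
force: [-0.2, 0.5, -5.0]
width: 0.0314
```

```bash
python3 - <<'E'
from h import *
snap('wrist','w6'); s=state(); print(s['clock'],s['force'],s['torque'],s['width'],s['ee_pos'])
crop('w6','w6d',230,165,285,210,14)
E
```

```text
8.6 [ 0.18060055  0.53399476 -4.77992454] [-0.00481003  0.02680761 -0.04971685] 0.031271545207700445 [0.62091983 0.07098128 0.15340765]
```

View pics/w6d.png

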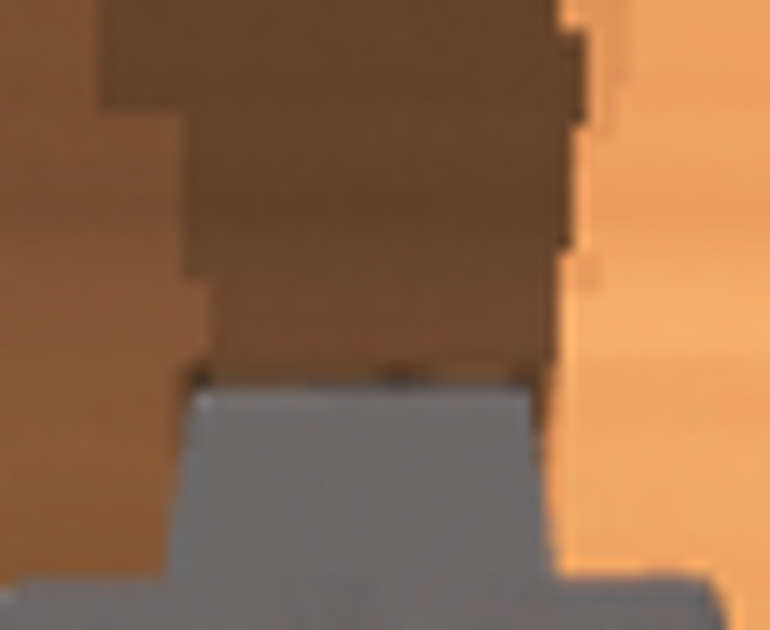

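Emit:
move_arm:
  targets:
    - {"x": -0.3, "y": 0.3, "z": 0, "rx": 0, "ry": 0, "rz": 0, "grip": -1}
    - {"x": 0, "y": 0, "z": 0.7, "rx": 0, "ry": 0, "rz": 0, "grip": -1}
    - {"x": 0, "y": 0, "z": 0.7, "rx": 0, "ry": 0, "rz": 0, "grip": -1}
    - {"x": 0, "y": 0, "z": 0.7, "rx": 0, "ry": 0, "rz": 0, "grip": -1}
    - {"x": 0, "y": 0, "z": 0, "rx": 0, "ry": 0, "rz": 0, "grip": -1}

```text
clock: 9.1
ee_pos: [0.6211, 0.0713, 0.1513]
tool_rot: [-0.0, -0.046, 0.999, -0.0]
force: [0.3, 0.1, -5.8]
width: 0.0313
```

Emit:
move_arm:
  targets:
    - {"x": 0, "y": 0, "z": 0.5, "rx": 0, "ry": 0, "rz": 0, "grip": -1}
    - {"x": 0, "y": 0, "z": 0.5, "rx": 0, "ry": 0, "rz": 0, "grip": -1}
    - {"x": 0, "y": 0, "z": 0, "rx": 0, "ry": 0, "rz": 0, "grip": -1}
    - {"x": 0, "y": 0, "z": 0, "rx": 0, "ry": 0, "rz": 0, "grip": -1}
    - {"x": 0, "y": 0, "z": 0, "rx": 0, "ry": 0, "rz": 0, "grip": -1}

```text
clock: 9.6
ee_pos: [0.6213, 0.0713, 0.1505]
tool_rot: [0.0, -0.046, 0.999, -0.0]
force: [0.1, 0.8, -4.7]
width: 0.0315
```

Emit:
move_arm:
  targets:
    - {"x": 0, "y": 0, "z": 0.5, "rx": 0, "ry": 0, "rz": 0, "grip": -1}
    - {"x": 0, "y": 0, "z": 0.5, "rx": 0, "ry": 0, "rz": 0, "grip": -1}
    - {"x": 0, "y": 0, "z": 0.5, "rx": 0, "ry": 0, "rz": 0, "grip": -1}
    - {"x": 0, "y": 0, "z": 0, "rx": 0, "ry": 0, "rz": 0, "grip": -1}
    - {"x": 0, "y": 0, "z": 0, "rx": 0, "ry": 0, "rz": 0, "grip": -1}

```text
clock: 10.1
ee_pos: [0.6213, 0.0713, 0.1489]
tool_rot: [-0.0, -0.046, 0.999, -0.0]
force: [0.7, -0.1, -4.9]
width: 0.0313
```

```bash
python3 - <<'E'
from h import *
snap('wrist','w7'); s=state(); print(s['clock'],s['force'],s['torque'],s['width'],s['ee_pos'])
crop('w7','w7d',230,165,285,210,14)
E
```

```text
10.15 [ 0.31616795  0.35637823 -4.29363888] [ 0.0409508   0.06363475 -0.05446711] 0.03176693809472626 [0.62126713 0.07131201 0.14894373]
```

View pics/w7d.png

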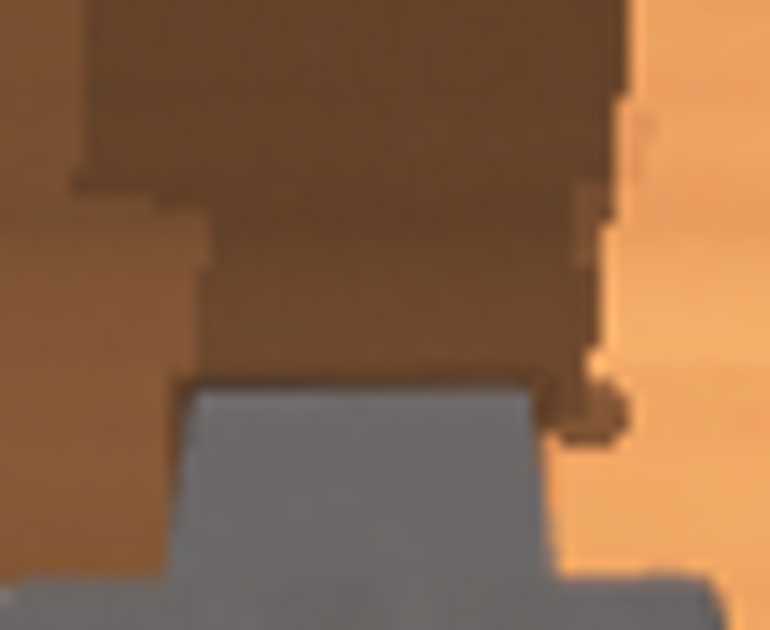

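Emit:
move_arm:
  targets:
    - {"x": 0, "y": 0, "z": 0.7, "rx": 0, "ry": 0, "rz": 0, "grip": -1}
    - {"x": 0, "y": 0, "z": 0.7, "rx": 0, "ry": 0, "rz": 0, "grip": -1}
    - {"x": 0, "y": 0, "z": 0.7, "rx": 0, "ry": 0, "rz": 0, "grip": -1}
    - {"x": 0, "y": 0, "z": 0.4, "rx": 0, "ry": 0, "rz": 0, "grip": -1}
    - {"x": 0, "y": 0, "z": 0, "rx": 0, "ry": 0, "rz": 0, "grip": -1}

```text
clock: 10.65
ee_pos: [0.6213, 0.0713, 0.1464]
tool_rot: [-0.0, -0.046, 0.999, 0.0]
force: [0.3, 0.2, -4.1]
width: 0.0314
```

Emit:
move_arm:
  targets:
    - {"x": 0, "y": 0, "z": 1, "rx": 0, "ry": 0, "rz": 0, "grip": -1}
    - {"x": 0, "y": 0, "z": 1, "rx": 0, "ry": 0, "rz": 0, "grip": -1}
    - {"x": 0, "y": 0, "z": 1, "rx": 0, "ry": 0, "rz": 0, "grip": -1}
    - {"x": 0, "y": 0, "z": 1, "rx": 0, "ry": 0, "rz": 0, "grip": -1}
    - {"x": 0, "y": 0, "z": 0, "rx": 0, "ry": 0, "rz": 0, "grip": -1}

```text
clock: 11.15
ee_pos: [0.6213, 0.0713, 0.1423]
tool_rot: [-0.0, -0.046, 0.999, 0.0]
force: [-0.8, 0.4, -5.1]
width: 0.0314
```

Emit:
move_arm:
  targets:
    - {"x": 0, "y": 0, "z": 1, "rx": 0, "ry": 0, "rz": 0, "grip": -1}
    - {"x": 0, "y": 0, "z": 1, "rx": 0, "ry": 0, "rz": 0, "grip": -1}
    - {"x": 0, "y": 0, "z": 1, "rx": 0, "ry": 0, "rz": 0, "grip": -1}
    - {"x": 0, "y": 0, "z": 1, "rx": 0, "ry": 0, "rz": 0, "grip": -1}
    - {"x": 0, "y": 0, "z": 1, "rx": 0, "ry": 0, "rz": 0, "grip": -1}

```text
clock: 11.65
ee_pos: [0.6213, 0.0713, 0.1374]
tool_rot: [0.0, -0.046, 0.999, -0.0]
force: [0.7, -1.1, -4.4]
width: 0.0311
```

Emit:
move_arm:
  targets:
    - {"x": 0, "y": 0, "z": 1, "rx": 0, "ry": 0, "rz": 0, "grip": -1}
    - {"x": 0, "y": 0, "z": 1, "rx": 0, "ry": 0, "rz": 0, "grip": -1}
    - {"x": 0, "y": 0, "z": 1, "rx": 0, "ry": 0, "rz": 0, "grip": -1}
    - {"x": 0, "y": 0, "z": 1, "rx": 0, "ry": 0, "rz": 0, "grip": -1}
    - {"x": 0, "y": 0, "z": 1, "rx": 0, "ry": 0, "rz": 0, "grip": -1}

```text
clock: 12.15
ee_pos: [0.6215, 0.071, 0.1325]
tool_rot: [0.0, -0.046, 0.999, -0.0]
force: [0.4, -2.1, -4.3]
width: 0.0315
```

Emit:
move_arm:
  targets:
    - {"x": 0, "y": 0, "z": 1, "rx": 0, "ry": 0, "rz": 0, "grip": -1}
    - {"x": 0, "y": 0, "z": 1, "rx": 0, "ry": 0, "rz": 0, "grip": -1}
    - {"x": 0, "y": 0, "z": 1, "rx": 0, "ry": 0, "rz": 0, "grip": -1}
    - {"x": 0, "y": 0, "z": 1, "rx": 0, "ry": 0, "rz": 0, "grip": -1}
    - {"x": 0, "y": 0, "z": 1, "rx": 0, "ry": 0, "rz": 0, "grip": -1}

```text
clock: 12.65
ee_pos: [0.6217, 0.071, 0.1278]
tool_rot: [0.0, -0.046, 0.999, -0.0]
force: [-0.1, -3.1, -0.6]
width: 0.0317
```

Emit:
move_arm:
  targets:
    - {"x": 0, "y": 0, "z": 1, "rx": 0, "ry": 0, "rz": 0, "grip": -1}
    - {"x": 0, "y": 0, "z": 1, "rx": 0, "ry": 0, "rz": 0, "grip": -1}
    - {"x": 0, "y": 0, "z": 1, "rx": 0, "ry": 0, "rz": 0, "grip": -1}
    - {"x": 0, "y": 0, "z": 1, "rx": 0, "ry": 0, "rz": 0, "grip": -1}
    - {"x": 0, "y": 0, "z": 1, "rx": 0, "ry": 0, "rz": 0, "grip": -1}

```text
clock: 13.15
ee_pos: [0.6219, 0.071, 0.123]
tool_rot: [0.001, -0.046, 0.999, -0.0]
force: [0.8, -5.1, 4.4]
width: 0.0317
```

Emit:
move_arm:
  targets:
    - {"x": 0, "y": 0, "z": 1, "rx": 0, "ry": 0, "rz": 0, "grip": -1}
    - {"x": 0, "y": 0, "z": 1, "rx": 0, "ry": 0, "rz": 0, "grip": -1}
    - {"x": 0, "y": 0, "z": 1, "rx": 0, "ry": 0, "rz": 0, "grip": -1}
    - {"x": 0, "y": 0, "z": 1, "rx": 0, "ry": 0, "rz": 0, "grip": -1}
    - {"x": 0, "y": 0, "z": 1, "rx": 0, "ry": 0, "rz": 0, "grip": -1}

```text
clock: 13.65
ee_pos: [0.6221, 0.0709, 0.1187]
tool_rot: [0.001, -0.045, 0.999, -0.0]
force: [-0.8, -6.3, 7.6]
width: 0.0314
```

```bash
python3 - <<'E'
from h import *
snap('wrist','w8'); s=state(); print(s['clock'],s['force'],s['torque'],s['width'],s['ee_pos'],yawof(s['tool_rot']))
crop('w8','w8d',165,135,325,255,5)
E
```

```text
13.7 [ 0.04620139 -5.70312549  5.41145861] [-0.92619025  0.00511588 -0.05846246] 0.031453281724895046 [0.62208481 0.07096204 0.11848973] (np.float64(-174.79032912016527), array([[-9.95867062e-01, -9.07992278e-02,  2.07260457e-03],
       [-9.08004883e-02,  9.95868967e-01, -5.22201890e-04],
       [-2.01662704e-03, -7.08237169e-04, -9.99997716e-01]]))
```

View pics/w8d.png

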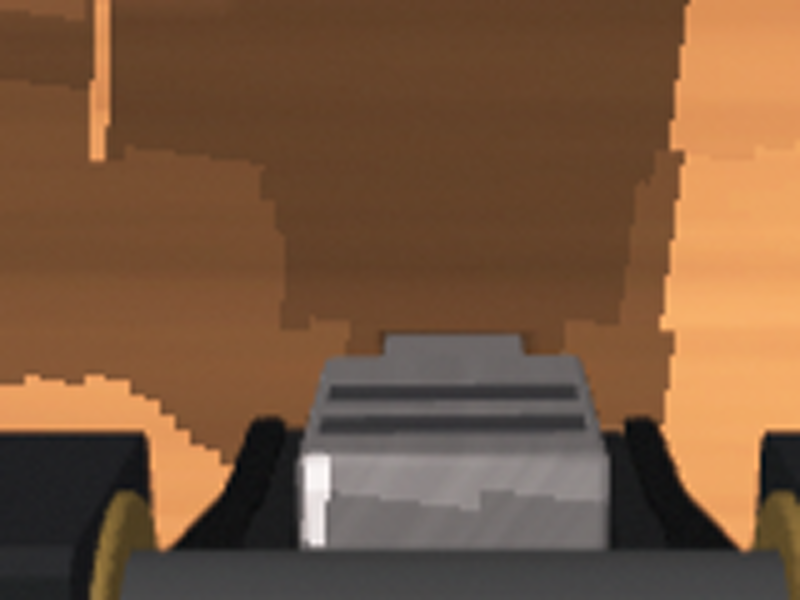

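Emit:
move_arm:
  targets:
    - {"x": 0, "y": -0.1, "z": 1, "rx": 0, "ry": 0, "rz": 0, "grip": -1}
    - {"x": 0, "y": -0.1, "z": 1, "rx": 0, "ry": 0, "rz": 0, "grip": -1}
    - {"x": 0, "y": 0, "z": 1, "rx": 0, "ry": 0, "rz": 0, "grip": -1}
    - {"x": 0, "y": 0, "z": 1, "rx": 0, "ry": 0, "rz": 0, "grip": -1}
    - {"x": 0, "y": 0, "z": 1, "rx": 0, "ry": 0, "rz": 0, "grip": -1}

```text
clock: 14.2
ee_pos: [0.6222, 0.0709, 0.1142]
tool_rot: [0.001, -0.045, 0.999, -0.0]
force: [-1.5, -5.4, 11.5]
width: 0.0318
```

Emit:
move_arm:
  targets:
    - {"x": 0, "y": 0, "z": 1, "rx": 0, "ry": 0, "rz": 0, "grip": -1}
    - {"x": 0, "y": 0, "z": 1, "rx": 0, "ry": 0, "rz": 0, "grip": -1}
    - {"x": 0, "y": 0, "z": 1, "rx": 0, "ry": 0, "rz": 0, "grip": -1}
    - {"x": 0, "y": 0, "z": 1, "rx": 0, "ry": 0, "rz": 0, "grip": -1}
    - {"x": 0, "y": 0, "z": 1, "rx": 0, "ry": 0, "rz": 0, "grip": -1}

```text
clock: 14.7
ee_pos: [0.6222, 0.0709, 0.1093]
tool_rot: [0.001, -0.045, 0.999, -0.0]
force: [-1.4, -4.9, 10.5]
width: 0.0316
```

Emit:
move_arm:
  targets:
    - {"x": 0, "y": 0, "z": 1, "rx": 0, "ry": 0, "rz": 0, "grip": -1}
    - {"x": 0, "y": 0, "z": 1, "rx": 0, "ry": 0, "rz": 0, "grip": -1}
    - {"x": 0, "y": 0, "z": 1, "rx": 0, "ry": 0, "rz": 0, "grip": -1}
    - {"x": 0, "y": 0, "z": 1, "rx": 0, "ry": 0, "rz": 0, "grip": -1}
    - {"x": 0, "y": 0, "z": 1, "rx": 0, "ry": 0, "rz": 0, "grip": -1}

```text
clock: 15.2
ee_pos: [0.6222, 0.0709, 0.1043]
tool_rot: [0.001, -0.045, 0.999, -0.0]
force: [-0.8, -4.6, 10.5]
width: 0.0314
```

```bash
python3 - <<'E'
from h import *
s=state(); print(s['clock'],s['force'],s['torque'],s['width'],s['ee_pos'],yawof(s['tool_rot'])[1][:,2])
E
```

```text
15.2 [-0.81533248 -4.58270069 10.52681282] [-0.84961169  0.31694899 -0.15132357] 0.0313817108563782 [0.62217942 0.07089885 0.10430181] [ 2.40714165e-03 -1.89072484e-04 -9.99997085e-01]
```

Emit:
move_arm:
  targets:
    - {"x": 0, "y": 0, "z": 1, "rx": 0, "ry": 0, "rz": 0, "grip": -1}
    - {"x": 0, "y": 0, "z": 1, "rx": 0, "ry": 0, "rz": 0, "grip": -1}
    - {"x": 0, "y": 0, "z": 1, "rx": 0, "ry": 0, "rz": 0, "grip": -1}
    - {"x": 0, "y": 0, "z": 1, "rx": 0, "ry": 0, "rz": 0, "grip": -1}
    - {"x": 0, "y": 0, "z": 1, "rx": 0, "ry": 0, "rz": 0, "grip": -1}

```text
clock: 15.7
ee_pos: [0.6222, 0.0709, 0.0993]
tool_rot: [0.001, -0.045, 0.999, -0.0]
force: [-1.0, -5.4, 11.4]
width: 0.0318
```

Emit:
move_arm:
  targets:
    - {"x": 0, "y": 0, "z": 1, "rx": 0, "ry": 0, "rz": 0, "grip": -1}
    - {"x": 0, "y": 0, "z": 1, "rx": 0, "ry": 0, "rz": 0, "grip": -1}
    - {"x": 0, "y": 0, "z": 1, "rx": 0, "ry": 0, "rz": 0, "grip": -1}
    - {"x": 0, "y": 0, "z": 1, "rx": 0, "ry": 0, "rz": 0, "grip": -1}
    - {"x": 0, "y": 0, "z": 0, "rx": 0, "ry": 0, "rz": 0, "grip": -1}

```text
clock: 16.2
ee_pos: [0.6222, 0.0709, 0.0949]
tool_rot: [0.001, -0.045, 0.999, -0.0]
force: [-0.3, -6.1, 6.9]
width: 0.0319
```

```bash
python3 - <<'E'
from h import *
snap('wrist','w9'); s=state(); print(s['clock'],s['force'],s['torque'],s['width'],s['ee_pos'])
crop('w9','w9d',165,135,325,255,5)
im,P=cloud('wrist','w9')
for v in range(190,236,2): print(v,P[v,250].round(4),P[v,262].round(4))
E
```

```text
16.25 [ 0.51967821 -4.41706148  7.32993848] [-0.99452919  0.24253487 -0.19843183] 0.031559802726241856 [0.62216638 0.07092999 0.09487131]
190 [0.5964 0.0659 0.0852] [0.5957 0.0734 0.0852]
192 [0.5981 0.066  0.0838] [0.5971 0.0735 0.0848]
194 [0.599  0.0661 0.0853] [0.5985 0.0737 0.0846]
196 [0.6003 0.0662 0.0851] [0.5994 0.0737 0.0858]
198 [nan nan nan] [0.601  0.0739 0.085 ]
200 [0.6033 0.0664 0.084 ] [0.602 0.074 0.086]
202 [0.6046 0.0665 0.0842] [0.6037 0.0742 0.0848]
204 [0.6057 0.0666 0.0847] [0.605  0.0743 0.0848]
206 [0.6046 0.0667 0.0925] [0.6035 0.0739 0.0938]
208 [0.6045 0.0668 0.0967] [0.6038 0.0739 0.0966]
210 [0.6043 0.0668 0.101 ] [0.6036 0.0738 0.1011]
212 [0.6042 0.0669 0.1048] [0.6032 0.0736 0.1059]
214 [0.604  0.067  0.1086] [0.6034 0.0736 0.1087]
216 [0.6043 0.067  0.1112] [0.6037 0.0736 0.1112]
218 [0.6038 0.0671 0.1156] [0.603  0.0734 0.1161]
220 [0.6037 0.0671 0.1189] [0.6034 0.0734 0.1182]
222 [0.604  0.0672 0.121 ] [0.6038 0.0734 0.1201]
224 [0.6042 0.0672 0.1233] [0.6035 0.0733 0.1236]
226 [0.605  0.0673 0.1239] [0.6041 0.0733 0.1248]
228 [0.6061 0.0674 0.124 ] [0.605  0.0734 0.1253]
230 [0.6067 0.0675 0.125 ] [0.6065 0.0736 0.1242]
232 [0.608  0.0676 0.1246] [0.6073 0.0736 0.1248]
234 [0.6089 0.0677 0.125 ] [0.6081 0.0737 0.1256]
```

View pics/w9d.png

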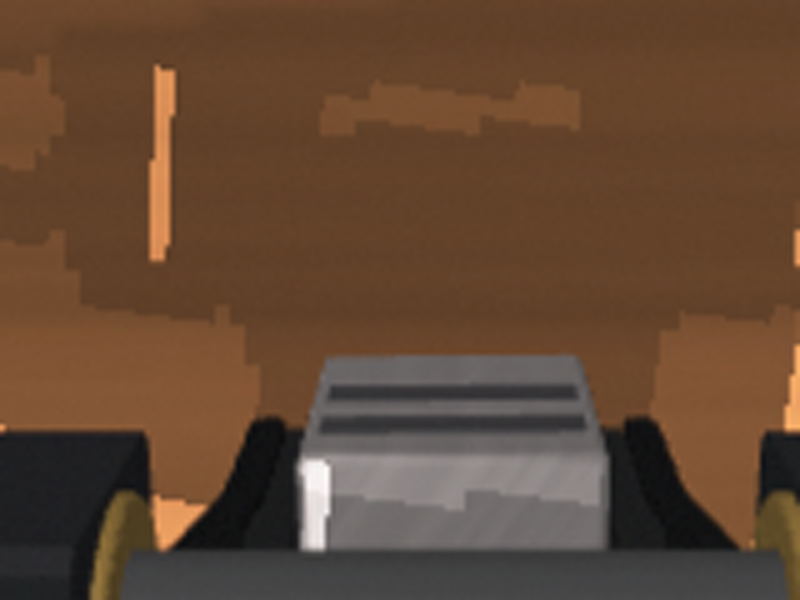

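Emit:
move_arm:
  targets:
    - {"x": 0, "y": 0, "z": 1, "rx": 0, "ry": 0, "rz": 0, "grip": -1}
    - {"x": 0, "y": 0, "z": 1, "rx": 0, "ry": 0, "rz": 0, "grip": -1}
    - {"x": 0, "y": 0, "z": 1, "rx": 0, "ry": 0, "rz": 0, "grip": -1}
    - {"x": 0, "y": 0, "z": 1, "rx": 0, "ry": 0, "rz": 0, "grip": -1}
    - {"x": 0, "y": 0, "z": 0.3, "rx": 0, "ry": 0, "rz": 0, "grip": -1}

```text
clock: 16.75
ee_pos: [0.6222, 0.0709, 0.0908]
tool_rot: [0.001, -0.045, 0.999, -0.0]
force: [-1.5, -4.9, 10.2]
width: 0.0319
```

Emit:
move_arm:
  targets:
    - {"x": 0, "y": 0, "z": 0.2, "rx": 0, "ry": 0, "rz": 0, "grip": -1}
    - {"x": 0, "y": 0, "z": 0.2, "rx": 0, "ry": 0, "rz": 0, "grip": -1}
    - {"x": 0, "y": 0, "z": 0.2, "rx": 0, "ry": 0, "rz": 0, "grip": -1}
    - {"x": 0, "y": 0, "z": 0.2, "rx": 0, "ry": 0, "rz": 0, "grip": -1}
    - {"x": 0, "y": 0, "z": 0.2, "rx": 0, "ry": 0, "rz": 0, "grip": -1}

```text
clock: 17.25
ee_pos: [0.6222, 0.0709, 0.09]
tool_rot: [0.001, -0.045, 0.999, -0.0]
force: [-1.9, -4.3, 10.3]
width: 0.0314
```

Emit:
move_arm:
  targets:
    - {"x": 0, "y": 0, "z": 0.2, "rx": 0, "ry": 0, "rz": 0, "grip": -1}
    - {"x": 0, "y": 0, "z": 0.2, "rx": 0, "ry": 0, "rz": 0, "grip": -1}
    - {"x": 0, "y": 0, "z": 0.2, "rx": 0, "ry": 0, "rz": 0, "grip": -1}
    - {"x": 0, "y": 0, "z": 0.2, "rx": 0, "ry": 0, "rz": 0, "grip": -1}
    - {"x": 0, "y": 0, "z": 0, "rx": 0, "ry": 0, "rz": 0, "grip": -1}

```text
clock: 17.75
ee_pos: [0.6222, 0.0709, 0.0892]
tool_rot: [0.001, -0.045, 0.999, -0.0]
force: [-1.6, -4.7, 10.6]
width: 0.0313
```

Emit:
move_arm:
  targets:
    - {"x": 0, "y": 0, "z": 0.2, "rx": 0, "ry": 0, "rz": 0, "grip": -1}
    - {"x": 0, "y": 0, "z": 0.2, "rx": 0, "ry": 0, "rz": 0, "grip": -1}
    - {"x": 0, "y": 0, "z": 0.2, "rx": 0, "ry": 0, "rz": 0, "grip": -1}
    - {"x": 0, "y": 0, "z": 0, "rx": 0, "ry": 0, "rz": 0, "grip": -1}
    - {"x": 0, "y": 0, "z": 0, "rx": 0, "ry": 0, "rz": 0, "grip": -1}

```text
clock: 18.25
ee_pos: [0.6222, 0.0709, 0.089]
tool_rot: [0.001, -0.045, 0.999, -0.0]
force: [-2.0, -5.4, 12.7]
width: 0.032
```

Emit:
move_arm:
  targets:
    - {"x": 0, "y": 0, "z": 0.2, "rx": 0, "ry": 0, "rz": 0, "grip": -1}
    - {"x": 0, "y": 0, "z": 0.2, "rx": 0, "ry": 0, "rz": 0, "grip": -1}
    - {"x": 0, "y": 0, "z": 0, "rx": 0, "ry": 0, "rz": 0, "grip": -1}
    - {"x": 0, "y": 0, "z": 0, "rx": 0, "ry": 0, "rz": 0, "grip": -1}
    - {"x": 0, "y": 0, "z": 0, "rx": 0, "ry": 0, "rz": 0, "grip": -1}

```text
clock: 18.75
ee_pos: [0.6222, 0.0709, 0.089]
tool_rot: [0.001, -0.045, 0.999, -0.0]
force: [-2.6, -4.6, 15.4]
width: 0.0317
```

Emit:
move_arm:
  targets:
    - {"x": 0, "y": 0, "z": 0.3, "rx": 0, "ry": 0, "rz": 0, "grip": -1}
    - {"x": 0, "y": 0, "z": 0.3, "rx": 0, "ry": 0, "rz": 0, "grip": -1}
    - {"x": 0, "y": 0, "z": 0, "rx": 0, "ry": 0, "rz": 0, "grip": -1}
    - {"x": 0, "y": 0, "z": 0, "rx": 0, "ry": 0, "rz": 0, "grip": -1}
    - {"x": 0, "y": 0, "z": 0, "rx": 0, "ry": 0, "rz": 0, "grip": -1}

```text
clock: 19.25
ee_pos: [0.6222, 0.0709, 0.089]
tool_rot: [0.001, -0.045, 0.999, -0.0]
force: [-2.6, -5.0, 17.5]
width: 0.0318
```

Emit:
move_arm:
  targets:
    - {"x": 0, "y": 0, "z": 0.2, "rx": 0, "ry": 0, "rz": 0, "grip": -1}
    - {"x": 0, "y": 0, "z": 0.2, "rx": 0, "ry": 0, "rz": 0, "grip": -1}
    - {"x": 0, "y": 0, "z": 0, "rx": 0, "ry": 0, "rz": 0, "grip": -1}
    - {"x": 0, "y": 0, "z": 0, "rx": 0, "ry": 0, "rz": 0, "grip": -1}
    - {"x": 0, "y": 0, "z": 0, "rx": 0, "ry": 0, "rz": 0, "grip": -1}

```text
clock: 19.75
ee_pos: [0.6222, 0.0709, 0.089]
tool_rot: [0.001, -0.045, 0.999, -0.0]
force: [-3.8, -5.0, 20.0]
width: 0.0315
```

```bash
python3 - <<'E'
from h import *
snap('wrist','w10'); s=state(); print(s['clock'],s['force'],s['torque'],s['width'],s['ee_pos'])
im,P=cloud('wrist','w10')
Q=P[226:236,246:266].reshape(-1,3); print('top z',np.nanmedian(Q[:,2]))
Q=P[150:200,200:300].reshape(-1,3); print('board z',np.nanmedian(Q[:,2]))
crop('w10','w10d',165,135,325,255,5)
E
```

```text
19.8 [-3.92816284 -5.17775016 19.84072596] [-0.91689146  0.79960729 -0.16307768] 0.03178416199070721 [0.62222307 0.07093359 0.08902939]
top z 0.11864503611927013
board z 0.08474418863945175
```

View pics/w10d.png

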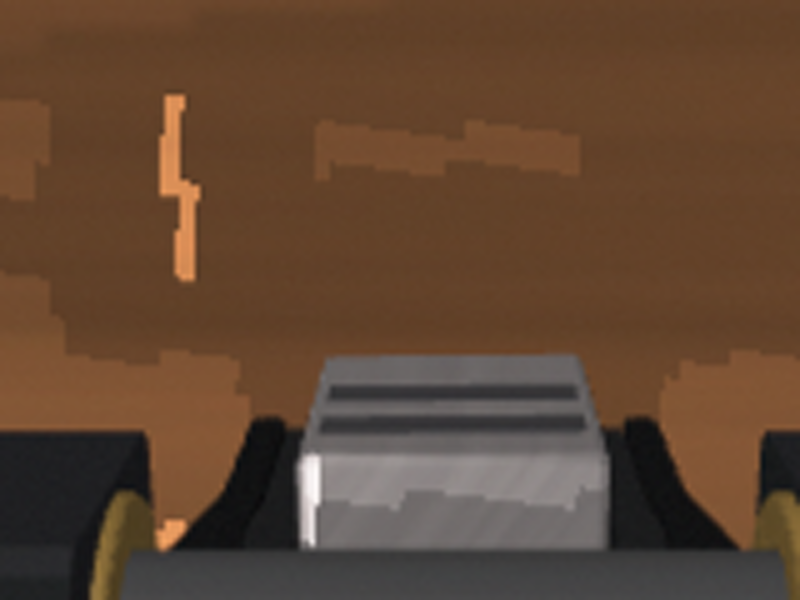

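Emit:
move_arm:
  targets:
    - {"x": 0, "y": 0, "z": 0.2, "rx": 0, "ry": 0, "rz": 0, "grip": -1}
    - {"x": 0, "y": 0, "z": 0, "rx": 0, "ry": 0, "rz": 0, "grip": -1}
    - {"x": 0, "y": 0, "z": 0, "rx": 0, "ry": 0, "rz": 0, "grip": -1}
    - {"x": 0, "y": 0, "z": 0, "rx": 0, "ry": 0, "rz": 0, "grip": -1}
    - {"x": 0, "y": 0, "z": 0, "rx": 0, "ry": 0, "rz": 0, "grip": -1}

```text
clock: 20.3
ee_pos: [0.6222, 0.0709, 0.089]
tool_rot: [0.001, -0.045, 0.999, -0.0]
force: [-4.6, -5.8, 20.1]
width: 0.0316
```

Emit:
move_arm:
  targets:
    - {"x": 0, "y": 0, "z": -0.5, "rx": 0, "ry": 0, "rz": 0, "grip": -1}
    - {"x": 0, "y": 0, "z": -0.5, "rx": 0, "ry": 0, "rz": 0, "grip": -1}
    - {"x": 0, "y": 0, "z": -0.5, "rx": 0, "ry": 0, "rz": 0, "grip": -1}
    - {"x": 0, "y": 0, "z": 0, "rx": 0, "ry": 0, "rz": 0, "grip": -0.2}
    - {"x": 0, "y": 0, "z": 0, "rx": 0, "ry": 0, "rz": 0, "grip": 0}

```text
clock: 20.8
ee_pos: [0.6209, 0.0723, 0.0866]
tool_rot: [-0.0, -0.045, 0.999, 0.001]
force: [0.6, 0.0, -0.7]
width: 0.0373
```

Emit:
move_arm:
  targets:
    - {"x": 0, "y": 0, "z": 0, "rx": 0, "ry": 0, "rz": 0, "grip": 0.2}
    - {"x": 0, "y": 0, "z": 0, "rx": 0, "ry": 0, "rz": 0, "grip": 0.2}
    - {"x": 0, "y": 0, "z": 0, "rx": 0, "ry": 0, "rz": 0, "grip": 0.2}
    - {"x": 0, "y": 0, "z": 0, "rx": 0, "ry": 0, "rz": 0, "grip": 0.2}
    - {"x": 0, "y": 0, "z": 0, "rx": 0, "ry": 0, "rz": 0, "grip": 0.2}

```text
clock: 21.3
ee_pos: [0.6212, 0.0713, 0.0864]
tool_rot: [-0.0, -0.046, 0.999, 0.0]
force: [-0.5, 0.2, 0.3]
width: 0.0518
```

Released cleanly. Lift and look at the seated dog.

Emit:
move_arm:
  targets:
    - {"x": 0, "y": 0, "z": -5, "rx": 0, "ry": 0, "rz": 0, "grip": 0.2}
    - {"x": 0, "y": 0, "z": -20, "rx": 0, "ry": 0, "rz": 0, "grip": 0.2}
    - {"x": 0, "y": 0, "z": -30, "rx": 0, "ry": 0, "rz": 0, "grip": 0.2}
    - {"x": 0, "y": 0, "z": -30, "rx": 0, "ry": 0, "rz": 0, "grip": 0.5}
    - {"x": 0, "y": 0, "z": -15, "rx": 0, "ry": 0, "rz": 0, "grip": 1}

```text
clock: 21.8
ee_pos: [0.6228, 0.0711, 0.19]
tool_rot: [0.002, -0.046, 0.999, -0.0]
force: [0.0, 0.3, -0.0]
width: 0.0611
```

Emit:
move_arm:
  targets:
    - {"x": 30, "y": 0, "z": 0, "rx": 0, "ry": 0, "rz": 0, "grip": 1}
    - {"x": 40, "y": 0, "z": 0, "rx": 0, "ry": 0, "rz": 0, "grip": 1}
    - {"x": 30, "y": 0, "z": 0, "rx": 0, "ry": 0, "rz": 0, "grip": 1}
    - {"x": 0, "y": 0, "z": 0, "rx": 0, "ry": 0, "rz": 0, "grip": 1}
    - {"x": 0, "y": 0, "z": 0, "rx": 0, "ry": 0, "rz": 0, "grip": 1}

```text
clock: 22.3
ee_pos: [0.522, 0.062, 0.1874]
tool_rot: [0.001, -0.045, 0.999, -0.0]
force: [0.2, 0.0, 0.0]
width: 0.0864
```

```bash
python3 - <<'E'
from h import *
snap('wrist','w11'); s=state(); print(s['clock'],s['force'],s['ee_pos'])
snap('side','s11')
E
```

```text
22.35 [ 1.29021949 -0.14349777 -0.15500255] [0.52313195 0.06188772 0.18743463]
```

View pics/w11.png

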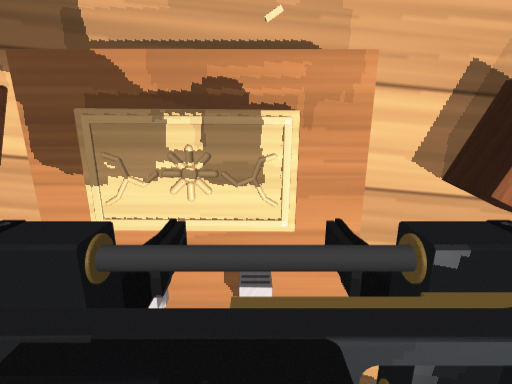

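View pics/s11.png

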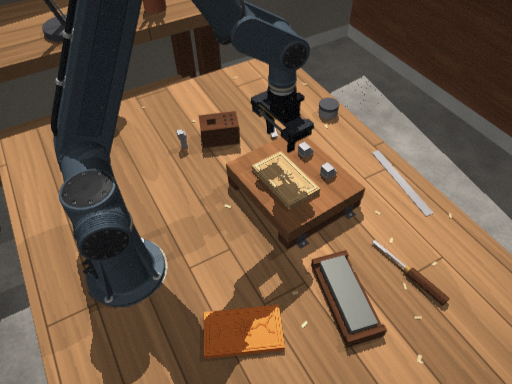

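```bash
python3 - <<'E'
from h import *
im,P=cloud('wrist','w11')
Q=P[100:240,65:305].reshape(-1,3); q=Q[(Q[:,2]>.098)&(Q[:,2]<.112)]; print(len(q),rect(q[:,:2]))
plan(.4202,-.0057,.187,185.2,5)
E
```

```text
25693 (array([0.50480719, 0.00280836]), array([110.04885101, 190.13671875]), 4.769569396972656)
yaw0 -174.78 dyaw -0.02 tilt [ 2.9e-03 -2.0e-04 -1.0e+00] p [0.5235 0.0619 0.1873]
{"x":21.8,"y":-11.6,"z":0.1,"rz":0.00},{"x":21.8,"y":-11.6,"z":0.1,"rz":0.00},{"x":21.8,"y":-11.6,"z":0.1,"rz":0.00},{"x":21.8,"y":-11.6,"z":0.1,"rz":0.00},{"x":21.8,"y":-11.6,"z":0.1,"rz":0.00}
```

Emit:
move_arm:
  targets:
    - {"x": 21.8, "y": -11.4, "z": 0, "rx": 0, "ry": 0, "rz": 0, "grip": 1}
    - {"x": 21.8, "y": -11.4, "z": 0, "rx": 0, "ry": 0, "rz": 0, "grip": 1}
    - {"x": 21.8, "y": -11.4, "z": 0, "rx": 0, "ry": 0, "rz": 0, "grip": 1}
    - {"x": 21.8, "y": -11.4, "z": 0, "rx": 0, "ry": 0, "rz": 0, "grip": 1}
    - {"x": 21.8, "y": -11.4, "z": 0, "rx": 0, "ry": 0, "rz": 0, "grip": 1}

```text
clock: 22.9
ee_pos: [0.4194, -0.0055, 0.1868]
tool_rot: [0.001, -0.046, 0.999, -0.0]
force: [-0.2, 0.1, -0.4]
width: 0.0867
```

Emit:
move_arm:
  targets:
    - {"x": 0, "y": 0, "z": 20, "rx": 0, "ry": 0, "rz": 0, "grip": 1}
    - {"x": 0, "y": 0, "z": 25, "rx": 0, "ry": 0, "rz": 0, "grip": 1}
    - {"x": 0, "y": 0, "z": 25, "rx": 0, "ry": 0, "rz": 0, "grip": 1}
    - {"x": 0, "y": 0, "z": 10, "rx": 0, "ry": 0, "rz": 0, "grip": 1}
    - {"x": 0, "y": 0, "z": 0, "rx": 0, "ry": 0, "rz": 0, "grip": 1}

```text
clock: 23.4
ee_pos: [0.419, -0.0049, 0.1053]
tool_rot: [-0.001, -0.045, 0.999, 0.0]
force: [0.0, 0.2, 0.2]
width: 0.0876
```

```bash
python3 - <<'E'
from h import *
plan(.4202,-.0050,.091,185.2,1)
snap('side','s12');snap('wrist','w12'); s=state(); print(s['clock'],s['force'])
crop('s12','s12c',200,100,380,250,4)
E
```

```text
yaw0 -174.79 dyaw -0.01 tilt [-1.9e-03  6.0e-04 -1.0e+00] p [ 0.419  -0.0049  0.1053]
{"x":-1.2,"y":-0.2,"z":14.3,"rz":0.01},23.5 [-0.04456709  0.26441792  0.30264452]
```

View pics/s12c.png

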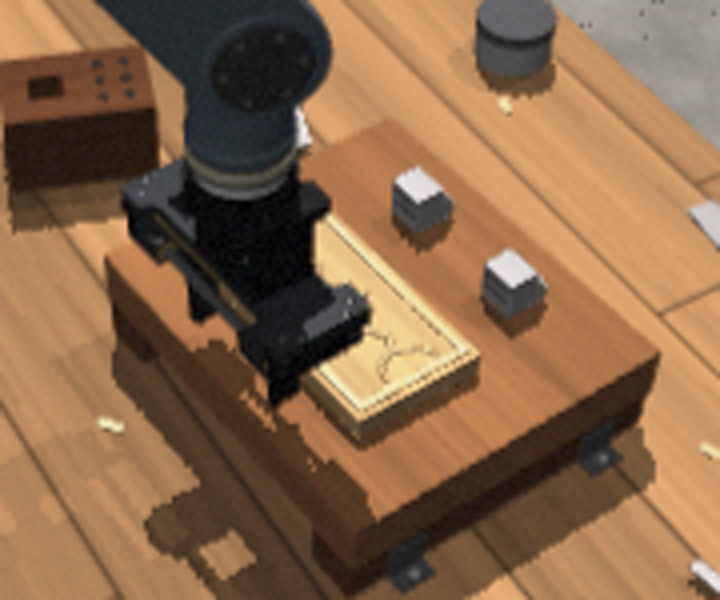

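View pics/w12.png

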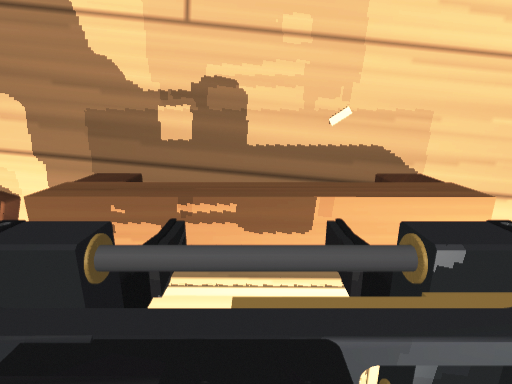

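Emit:
move_arm:
  targets:
    - {"x": 0, "y": 0, "z": 5, "rx": 0, "ry": 0, "rz": 0, "grip": 1}
    - {"x": 0, "y": 0, "z": 5, "rx": 0, "ry": 0, "rz": 0, "grip": 1}
    - {"x": 0, "y": 0, "z": 3, "rx": 0, "ry": 0, "rz": 0, "grip": 1}
    - {"x": 0, "y": 0, "z": 0, "rx": 0, "ry": 0, "rz": 0, "grip": 1}
    - {"x": 0, "y": 0, "z": 0, "rx": 0, "ry": 0, "rz": 0, "grip": 1}

```text
clock: 24.0
ee_pos: [0.4183, -0.0046, 0.0937]
tool_rot: [-0.0, -0.046, 0.999, -0.0]
force: [1.3, 0.7, 0.9]
width: 0.0868
```

Emit:
move_arm:
  targets:
    - {"x": -4, "y": 0, "z": 0, "rx": 0, "ry": 0, "rz": 0, "grip": 1}
    - {"x": -4, "y": 0, "z": 0, "rx": 0, "ry": 0, "rz": 0, "grip": 1}
    - {"x": -4, "y": 0, "z": 0, "rx": 0, "ry": 0, "rz": 0, "grip": 1}
    - {"x": -4, "y": 0, "z": 0, "rx": 0, "ry": 0, "rz": 0, "grip": 1}
    - {"x": -1, "y": 0, "z": 0, "rx": 0, "ry": 0, "rz": 0, "grip": 1}

```text
clock: 24.5
ee_pos: [0.4362, -0.0032, 0.0937]
tool_rot: [0.001, -0.046, 0.999, -0.0]
force: [-0.1, -0.0, -0.5]
width: 0.0871
```

Emit:
move_arm:
  targets:
    - {"x": -1.5, "y": 0, "z": 0, "rx": 0, "ry": 0, "rz": 0, "grip": 1}
    - {"x": -1.5, "y": 0, "z": 0, "rx": 0, "ry": 0, "rz": 0, "grip": 1}
    - {"x": -1.5, "y": 0, "z": 0, "rx": 0, "ry": 0, "rz": 0, "grip": 1}
    - {"x": -1.5, "y": 0, "z": 0, "rx": 0, "ry": 0, "rz": 0, "grip": 1}
    - {"x": -1.5, "y": 0, "z": 0, "rx": 0, "ry": 0, "rz": 0, "grip": 1}

```text
clock: 25.0
ee_pos: [0.4419, -0.0022, 0.0935]
tool_rot: [-0.001, -0.046, 0.999, 0.0]
force: [-1.8, 0.2, 1.5]
width: 0.0871
```

Emit:
move_arm:
  targets:
    - {"x": -2, "y": 0, "z": 0, "rx": 0, "ry": 0, "rz": 0, "grip": 1}
    - {"x": -2, "y": 0, "z": 0, "rx": 0, "ry": 0, "rz": 0, "grip": 1}
    - {"x": -2, "y": 0, "z": 0, "rx": 0, "ry": 0, "rz": 0, "grip": 1}
    - {"x": -2, "y": 0, "z": 0, "rx": 0, "ry": 0, "rz": 0, "grip": 1}
    - {"x": -2, "y": 0, "z": 0, "rx": 0, "ry": 0, "rz": 0, "grip": 1}

```text
clock: 25.5
ee_pos: [0.453, -0.0015, 0.0936]
tool_rot: [0.0, -0.046, 0.999, -0.0]
force: [-0.8, -0.4, -1.3]
width: 0.087
```

Emit:
move_arm:
  targets:
    - {"x": -3, "y": 0, "z": 0, "rx": 0, "ry": 0, "rz": 0, "grip": 1}
    - {"x": -3, "y": 0, "z": 0, "rx": 0, "ry": 0, "rz": 0, "grip": 1}
    - {"x": -3, "y": 0, "z": 0, "rx": 0, "ry": 0, "rz": 0, "grip": 1}
    - {"x": -3, "y": 0, "z": 0, "rx": 0, "ry": 0, "rz": 0, "grip": 1}
    - {"x": -3, "y": 0, "z": 0, "rx": 0, "ry": 0, "rz": 0, "grip": 1}

```text
clock: 26.0
ee_pos: [0.4678, -0.0001, 0.0936]
tool_rot: [-0.0, -0.046, 0.999, -0.0]
force: [-0.6, 0.5, 0.2]
width: 0.0873
```

Emit:
move_arm:
  targets:
    - {"x": -2, "y": 0, "z": 0, "rx": 0, "ry": 0, "rz": 0, "grip": 1}
    - {"x": -2, "y": 0, "z": 0, "rx": 0, "ry": 0, "rz": 0, "grip": 1}
    - {"x": -2, "y": 0, "z": 0, "rx": 0, "ry": 0, "rz": 0, "grip": 1}
    - {"x": -2, "y": 0, "z": 0, "rx": 0, "ry": 0, "rz": 0, "grip": 1}
    - {"x": -2, "y": 0, "z": 0, "rx": 0, "ry": 0, "rz": 0, "grip": 1}

```text
clock: 26.5
ee_pos: [0.4777, 0.0008, 0.0937]
tool_rot: [-0.0, -0.046, 0.999, 0.0]
force: [-2.1, -0.0, 0.6]
width: 0.0867
```

```bash
python3 - <<'E'
from h import *
snap('side','s13'); snap('top','t13'); s=state(); print(s['clock'],s['force'],s['torque'],s['ee_pos'])
im,P=cloud('side','s13')
crop('s13','s13c',230,110,380,230,5)
crop('t13','t13c',200,85,350,215,5)
E
```

```text
26.6 [-0.13376841  0.710425   -0.79986955] [ 0.06095669  0.09285846 -0.04626386] [0.47825106 0.00072458 0.09369019]
```

View pics/s13c.png

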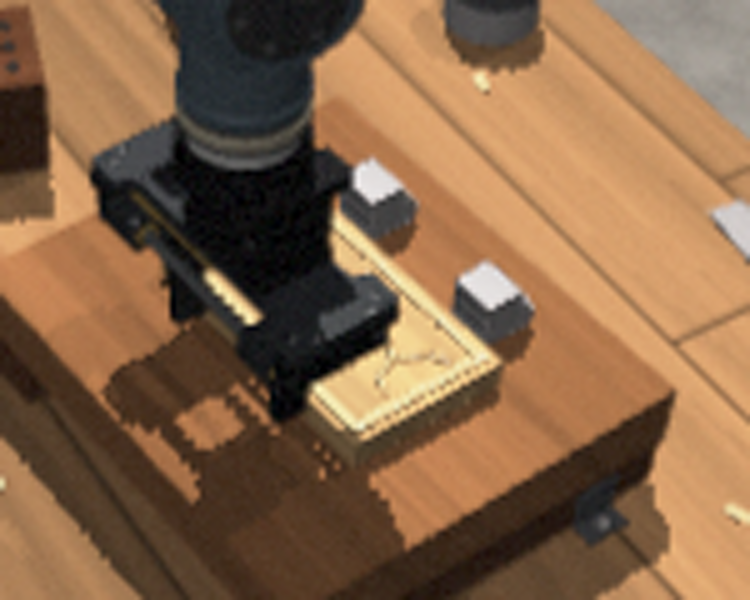

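View pics/t13c.png

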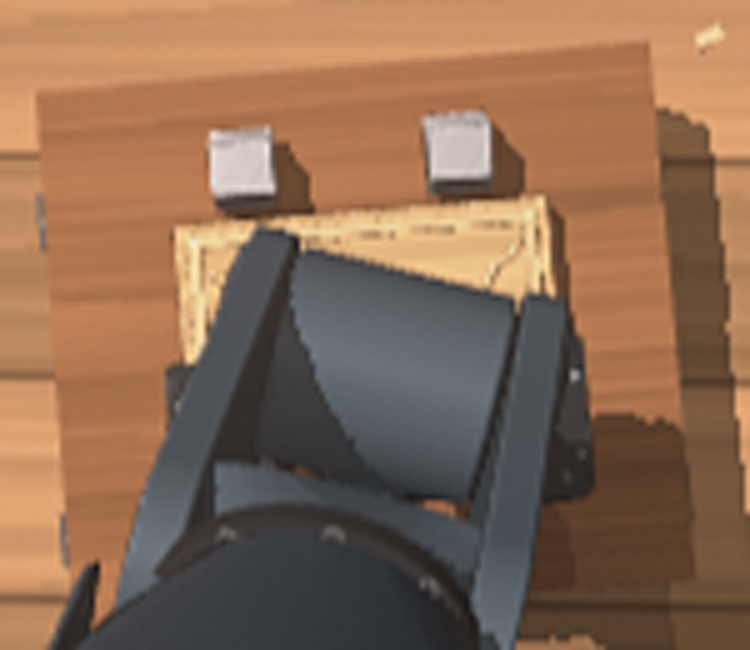

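```bash
python3 - <<'E'
from h import *
th=np.radians(5.2); B=np.array([[np.cos(th),-np.sin(th)],[np.sin(th),np.cos(th)]])
im,P=cloud('top','t13')
Q=P[120:160,230:315].reshape(-1,3); q=Q[(Q[:,2]>.098)&(Q[:,2]<.1085)][:,:2]-[.540,.0085]; q=q@B
for y0 in (-.08,-.055,-.03,0,.03,.055,.08):
    s=q[abs(q[:,1]-y0)<.008]; print(y0,len(s),np.percentile(s[:,0],[95,99]) if len(s)>5 else '')
print('panel y range',q[:,1].min(),q[:,1].max())
for b in ((280,100,305,130),(238,105,262,130)):
    Q=P[b[1]:b[3],b[0]:b[2]].reshape(-1,3); r=Q[(Q[:,2]>.114)][:,:2]-[.540,.0085]; r=r@B; print('dog top x',np.percentile(r[:,0],[2,5,50,98]),r[:,1].mean())
E
```

```text
-0.08 119 [0.05622791 0.05821656]
-0.055 106 [0.06569632 0.06888688]
-0.03 78 [0.05745883 0.05790444]
0 53 [0.05732713 0.05766728]
0.03 21 [0.05823535 0.05867523]
0.055 26 [0.06958278 0.07018356]
0.08 129 [0.05487824 0.05702347]
panel y range -0.09819837606908562 0.0916502338110494
dog top x [0.06874493 0.06919795 0.08168323 0.09423317] -0.054832204942396615
dog top x [0.06861917 0.06930993 0.08138578 0.09587669] 0.053953306149205356
```

Emit:
move_arm:
  targets:
    - {"x": -1.5, "y": 0, "z": 0, "rx": 0, "ry": 0, "rz": 0, "grip": 1}
    - {"x": -1.5, "y": 0, "z": 0, "rx": 0, "ry": 0, "rz": 0, "grip": 1}
    - {"x": -1.5, "y": 0, "z": 0, "rx": 0, "ry": 0, "rz": 0, "grip": 1}
    - {"x": -1.5, "y": 0, "z": 0, "rx": 0, "ry": 0, "rz": 0, "grip": 1}
    - {"x": -1, "y": 0, "z": 0, "rx": 0, "ry": 0, "rz": 0, "grip": 1}

```text
clock: 27.1
ee_pos: [0.4847, 0.0014, 0.0936]
tool_rot: [0.0, -0.046, 0.999, 0.0]
force: [-1.6, -0.8, 1.0]
width: 0.0869
```

Emit:
move_arm:
  targets:
    - {"x": -0.6, "y": 0, "z": 0, "rx": 0, "ry": 0, "rz": 0, "grip": 1}
    - {"x": -0.6, "y": 0, "z": 0, "rx": 0, "ry": 0, "rz": 0, "grip": 1}
    - {"x": -0.6, "y": 0, "z": 0, "rx": 0, "ry": 0, "rz": 0, "grip": 1}
    - {"x": -0.4, "y": 0, "z": 0, "rx": 0, "ry": 0, "rz": 0, "grip": 1}
    - {"x": -0.3, "y": 0, "z": 0, "rx": 0, "ry": 0, "rz": 0, "grip": 1}

```text
clock: 27.6
ee_pos: [0.4871, 0.0016, 0.0936]
tool_rot: [-0.0, -0.046, 0.999, 0.0]
force: [-2.5, -0.6, 1.5]
width: 0.0874
```

Emit:
move_arm:
  targets:
    - {"x": -0.3, "y": 0, "z": 0, "rx": 0, "ry": 0, "rz": 0, "grip": 1}
    - {"x": -0.3, "y": 0, "z": 0, "rx": 0, "ry": 0, "rz": 0, "grip": 1}
    - {"x": -0.3, "y": 0, "z": 0, "rx": 0, "ry": 0, "rz": 0, "grip": 1}
    - {"x": -0.3, "y": 0, "z": 0, "rx": 0, "ry": 0, "rz": 0, "grip": 1}
    - {"x": 0, "y": 0, "z": 0, "rx": 0, "ry": 0, "rz": 0, "grip": 1}

```text
clock: 28.1
ee_pos: [0.488, 0.0017, 0.0936]
tool_rot: [-0.0, -0.046, 0.999, 0.0]
force: [-3.1, -1.0, 1.2]
width: 0.0871
```

Emit:
move_arm:
  targets:
    - {"x": -0.3, "y": 0, "z": 0, "rx": 0, "ry": 0, "rz": 0, "grip": 1}
    - {"x": -0.3, "y": 0, "z": 0, "rx": 0, "ry": 0, "rz": 0, "grip": 1}
    - {"x": -0.3, "y": 0, "z": 0, "rx": 0, "ry": 0, "rz": 0, "grip": 1}
    - {"x": 0, "y": 0, "z": 0, "rx": 0, "ry": 0, "rz": 0, "grip": 1}
    - {"x": 0, "y": 0, "z": 0, "rx": 0, "ry": 0, "rz": 0, "grip": 1}

```text
clock: 28.6
ee_pos: [0.4881, 0.0018, 0.0936]
tool_rot: [-0.001, -0.046, 0.999, 0.0]
force: [-5.1, -1.9, 3.0]
width: 0.0871
```

Emit:
move_arm:
  targets:
    - {"x": -0.3, "y": 0, "z": 0, "rx": 0, "ry": 0, "rz": 0, "grip": 1}
    - {"x": -0.3, "y": 0, "z": 0, "rx": 0, "ry": 0, "rz": 0, "grip": 1}
    - {"x": -0.3, "y": 0, "z": 0, "rx": 0, "ry": 0, "rz": 0, "grip": 1}
    - {"x": 0, "y": 0, "z": 0, "rx": 0, "ry": 0, "rz": 0, "grip": 1}
    - {"x": 0, "y": 0, "z": 0, "rx": 0, "ry": 0, "rz": 0, "grip": 1}

```text
clock: 29.1
ee_pos: [0.4881, 0.0019, 0.0935]
tool_rot: [-0.002, -0.046, 0.999, 0.0]
force: [-5.8, -2.1, 5.0]
width: 0.087
```

Emit:
move_arm:
  targets:
    - {"x": -0.3, "y": 0, "z": 0, "rx": 0, "ry": 0, "rz": 0, "grip": 1}
    - {"x": -0.3, "y": 0, "z": 0, "rx": 0, "ry": 0, "rz": 0, "grip": 1}
    - {"x": -0.3, "y": 0, "z": 0, "rx": 0, "ry": 0, "rz": 0, "grip": 1}
    - {"x": 0, "y": 0, "z": 0, "rx": 0, "ry": 0, "rz": 0, "grip": 1}
    - {"x": 0, "y": 0, "z": 0, "rx": 0, "ry": 0, "rz": 0, "grip": 1}

```text
clock: 29.6
ee_pos: [0.4881, 0.002, 0.0935]
tool_rot: [-0.003, -0.046, 0.999, 0.0]
force: [-7.8, -2.7, 5.7]
width: 0.0869
```

```bash
python3 - <<'E'
from h import *
snap('side','s14'); snap('top','t14'); s=state(); print(s['clock'],s['force'],s['torque'],s['ee_pos'])
crop('s14','s14c',230,110,380,230,5)
th=np.radians(5.2); B=np.array([[np.cos(th),-np.sin(th)],[np.sin(th),np.cos(th)]])
im,P=cloud('top','t14')
Q=P[110:160,230:315].reshape(-1,3); q=Q[(Q[:,2]>.098)&(Q[:,2]<.1085)][:,:2]-[.540,.0085]; q=q@B
for y0 in (-.08,-.03,0,.03,.08):
    s=q[abs(q[:,1]-y0)<.008]; print(y0,len(s),np.percentile(s[:,0],[95,99]) if len(s)>5 else '')
E
```

```text
29.7 [-8.32879102 -2.49347468  6.3688482 ] [-0.60224463  1.28265491 -0.20695574] [0.48814317 0.00199197 0.09347156]
-0.08 97 [0.06629216 0.06704338]
-0.03 61 [0.06758447 0.06821562]
0 40 [0.06796872 0.06874756]
0.03 11 [0.06759716 0.06769923]
0.08 119 [0.06500227 0.06651923]
```

View pics/s14c.png

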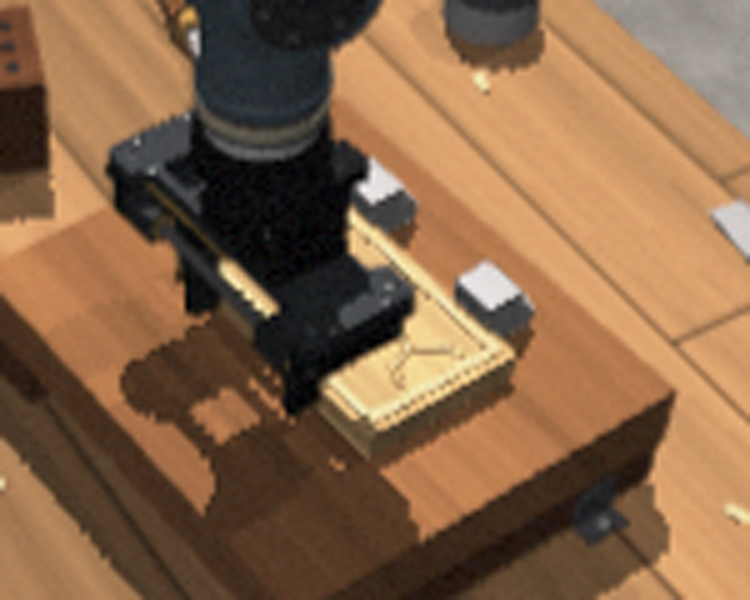

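Emit:
move_arm:
  targets:
    - {"x": -0.3, "y": 0, "z": 0, "rx": 0, "ry": 0, "rz": 0, "grip": 1}
    - {"x": -0.3, "y": 0, "z": 0, "rx": 0, "ry": 0, "rz": 0, "grip": 1}
    - {"x": -0.3, "y": 0, "z": 0, "rx": 0, "ry": 0, "rz": 0, "grip": 1}
    - {"x": -0.2, "y": 0, "z": 0, "rx": 0, "ry": 0, "rz": 0, "grip": 1}
    - {"x": 0, "y": 0, "z": 0, "rx": 0, "ry": 0, "rz": 0, "grip": 1}

```text
clock: 30.2
ee_pos: [0.4882, 0.002, 0.0935]
tool_rot: [-0.004, -0.046, 0.999, 0.0]
force: [-8.8, -4.1, 7.1]
width: 0.0868
```

Emit:
move_arm:
  targets:
    - {"x": 0, "y": 0, "z": 0, "rx": 0, "ry": 0, "rz": 0, "grip": 1}
    - {"x": 0, "y": 0, "z": 0, "rx": 0, "ry": 0, "rz": 0, "grip": 1}
    - {"x": 0, "y": 0, "z": 0, "rx": 0, "ry": 0, "rz": 0, "grip": 1}
    - {"x": 0, "y": 0, "z": 0, "rx": 0, "ry": 0, "rz": 0, "grip": 1}
    - {"x": 0, "y": 0, "z": 0, "rx": 0, "ry": 0, "rz": 0, "grip": 1}

```text
clock: 30.7
ee_pos: [0.4882, 0.002, 0.0935]
tool_rot: [-0.004, -0.046, 0.999, 0.0]
force: [-9.5, -3.8, 8.0]
width: 0.0872
```

Emit:
move_arm:
  targets:
    - {"x": 2, "y": 0, "z": 0, "rx": 0, "ry": 0, "rz": 0, "grip": 1}
    - {"x": 3, "y": 0, "z": 0, "rx": 0, "ry": 0, "rz": 0, "grip": 1}
    - {"x": 8, "y": 0, "z": 0, "rx": 0, "ry": 0, "rz": 0, "grip": 1}
    - {"x": 12, "y": 0, "z": 0, "rx": 0, "ry": 0, "rz": 0, "grip": 1}
    - {"x": 12, "y": 0, "z": 0, "rx": 0, "ry": 0, "rz": 0, "grip": 1}

```text
clock: 31.2
ee_pos: [0.4547, -0.0013, 0.0937]
tool_rot: [0.0, -0.046, 0.999, -0.0]
force: [-0.2, -0.0, -0.8]
width: 0.087
```

Emit:
move_arm:
  targets:
    - {"x": 0, "y": 0, "z": -10, "rx": 0, "ry": 0, "rz": 0, "grip": 1}
    - {"x": 0, "y": 0, "z": -30, "rx": 0, "ry": 0, "rz": 0, "grip": 1}
    - {"x": 0, "y": 0, "z": -30, "rx": 0, "ry": 0, "rz": 0, "grip": 1}
    - {"x": 0, "y": 0, "z": -30, "rx": 0, "ry": 0, "rz": 0, "grip": 1}
    - {"x": 0, "y": 0, "z": -10, "rx": 0, "ry": 0, "rz": 0, "grip": 1}

```text
clock: 31.7
ee_pos: [0.4572, -0.0017, 0.207]
tool_rot: [0.004, -0.046, 0.999, -0.001]
force: [-0.2, -0.8, -0.3]
width: 0.0875
```

Emit:
move_arm:
  targets:
    - {"x": 0, "y": 40, "z": 0, "rx": 0, "ry": 0, "rz": 0, "grip": 1}
    - {"x": 0, "y": 45, "z": 0, "rx": 0, "ry": 0, "rz": 0, "grip": 1}
    - {"x": 0, "y": 45, "z": 0, "rx": 0, "ry": 0, "rz": 0, "grip": 1}
    - {"x": 0, "y": 45, "z": 0, "rx": 0, "ry": 0, "rz": 0, "grip": 1}
    - {"x": 0, "y": 40, "z": 0, "rx": 0, "ry": 0, "rz": 0, "grip": 1}

```text
clock: 32.2
ee_pos: [0.4349, 0.2147, 0.2034]
tool_rot: [-0.0, -0.046, 0.999, 0.0]
force: [0.3, -0.2, -0.4]
width: 0.0871
```

```bash
python3 - <<'E'
from h import *
snap('side','s15'); snap('top','t15'); s=state(); print(s['clock'],s['force'],s['ee_pos'])
crop('t15','t15c',200,85,350,215,5)
th=np.radians(5.2); B=np.array([[np.cos(th),-np.sin(th)],[np.sin(th),np.cos(th)]])
im,P=cloud('top','t15')
Q=P[105:190,225:320].reshape(-1,3); q=Q[(Q[:,2]>.1)&(Q[:,2]<.1085)]; print(np.median(q[:,2]),rect(q[:,:2])); q=q[:,:2]-[.540,.0085]; q=q@B
for y0 in (-.085,-.03,0,.03,.085):
    s=q[abs(q[:,1]-y0)<.005]; print(y0,len(s),np.percentile(s[:,0],[0.5,99]) if len(s)>5 else '')
for b in ((280,100,305,130),(238,105,262,130)):
    Q=P[b[1]:b[3],b[0]:b[2]].reshape(-1,3); r=Q[(Q[:,2]>.114)]; z=np.median(r[:,2]); r=(r[:,:2]-[.540,.0085])@B; print('dog top',z,np.percentile(r[:,0],[2,5,50,98]),r[:,1].mean())
E
```

```text
32.3 [-0.55265077  0.01056364 -0.20910153] [0.43461483 0.21680593 0.20344467]
0.10496676548217733 (array([0.57245135, 0.00833954]), array([147.5743866 , 190.17732239]), 5.203893184661865)
-0.085 165 [-0.04109481  0.06706432]
-0.03 167 [-0.04009749  0.0679517 ]
0 156 [-0.03966201  0.0677172 ]
0.03 162 [-0.03991268  0.06732855]
0.085 157 [-0.04013936  0.06673828]
dog top 0.11871802782770714 [0.06861264 0.06930659 0.08185654 0.09528533] -0.055187414970481644
dog top 0.11857229930092303 [0.06909641 0.06983781 0.08142452 0.09459208] 0.05406084995910419
```

View pics/t15c.png

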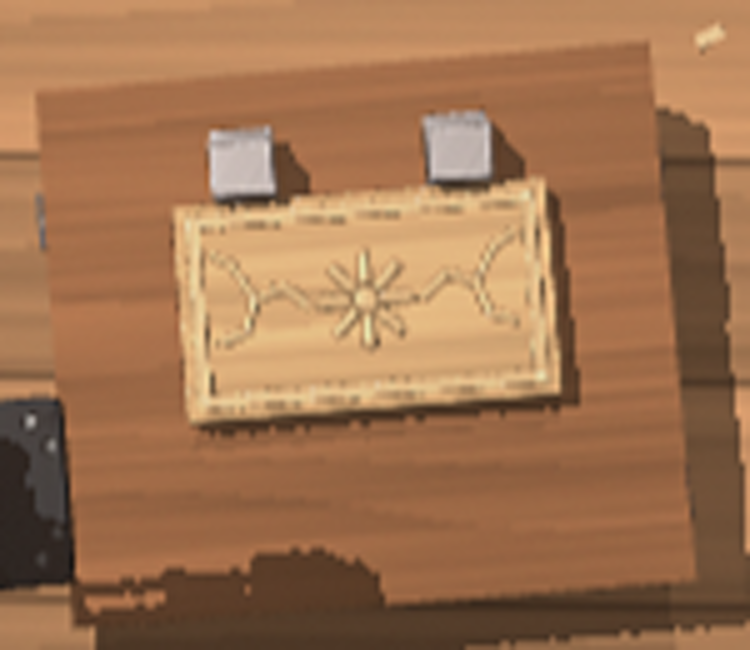

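View pics/s15.png

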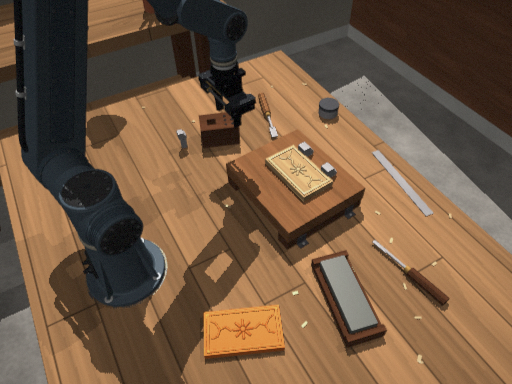

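```bash
python3 - <<'E'
from h import *
hand_in(); s=state(); print(s['clock'])
E
```

```text
the job is handed in; nothing more can be done
the job is handed in; nothing more can be done
```

The dog is set in the empty hole and the blank rests against both dogs. I handed the job in at about 32 s on the clock; it gave no verdict.

**Dog:** I took the larger dog from the storage block and turned it so its jaw faces the blank. I lined it up with the hole using the wrist camera, and it went in without catching the rim. I pushed it down against a spring drag of about 15 N. Its travel then stopped and the wrist force rose a further 9.5 N or so, with no reading above about 20 N. Afterwards its top stood about 34 mm above the board, level with the fixed dog.

**Blank:** I pushed it along the board with both open fingers until it stopped against the dogs, and held it there with about 10 N. The last pictures show it:
- **Fit:** it lies flat and parallel to the jaw faces, with its far edge level along its length. The depth readings put that edge 1–2 mm short of the jaws, and measuring from the near edge puts it in contact.
- **Sideways:** it is within about 5 mm of the board's middle.

**Other checks:** the other tools look unmoved in the last pictures, and the arm was clear of everything. No check failed. The contact forces are inferred from the wrist force less the drag, not measured directly.

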